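Change the bench extraction over to the yellow port

ROBOT

A 6-joint arm with a two-finger parallel gripper is mounted at the origin on the work surface. World frame = base frame: x ahead of the robot, y to its left, z up, the work surface at z = 0. Lengths are in m, angles in rad, forces in N, time in s.
With the tool pointing down it reaches from about 0.275 to 0.825 m from the base axis. Payload 5.2 kg.
Tool frame: the origin (TCP) lies at the very end of the fingers, on their centre line; the grasp point (between the pads) lies 19 mm behind it; y points along the fingers, z is the direction in which the jaws open and shut, and the axes are right-handed (so a half turn about y gives the same grasp; the last joint's range is limited). The gripper opens to 93 mm and grips with 3 to 60 N. Pads are 15 mm wide; open, the fingers measure 128 mm over their backs; the gripper's body (75 mm by 188 mm) begins 65 mm behind the grasp point.
Start: joints at [1.072, 0.259, 1.535, -0, 1.348, -0.203], TCP at [0.16, 0.526, 0.192] pointing down, gripper open.
Joint ranges: [-3.14, 3.14], [-0.91, 2.08], [0.19, 2.58], [-1.22, 4.36], [0.22, 2.71], [-3.12, 3.12]. Speed limits (rad/s): [2.57, 2.57, 3.14, 3.14, 3.14, 3.14].

INTERFACE

Orientations are given as a 3x3 rotation matrix whose columns are the frame's x, y, z axes.
In Python, from cell import * gives the robot as it stands.
- The arm moves only by the tool jog_arm, never from a script. Its argument "steps" is a list of rows, each a list of 2 entries, a list of its own where there are three numbers: the shift along the world's x, y, z in m, then the turn, a rotation vector about the world's x, y, z in rad. In form: [[[dx, dy, dz], [wx, wy, wz]], ...]. A call has 1 to 20 rows; each row shifts and turns the pose as measured when the row begins; what a row does not reach is not made up. A row lasts 1/10 s, in which the tool goes at most 50 mm and 8.59 degrees, less where a joint would pass 70% of its speed; a pose out of reach is approached as far as the arm can. A call is refused whole if a number of a shift passes 0.05 or a number of a turn 0.15, either way. A call with a gripper value outside its range is refused whole. "fingers" is the finger opening in m, from 0 to 0.093, set as the call begins (left out, the last holds). The fingers move at their own pace and stop on an object; "squeeze" is the grip in N (left out, the last holds). Time passes only in rows, so rows that do not move let the fingers close. It gives the time, the measured TCP pose, the force and the opening at its end, in the units of the state.
- get_obs(): the state, without advancing time (a new reading comes with each control period).
- read_camera(name): name is "scene" or "top" or "wrist"; returns the picture (384x512x3 uint8, red, green, blue); there is no depth.
- camera_model(name): a dict with "K" (3x3 intrinsics, pixels), "position" and "rotation" of the camera in the world. Camera axes: x right, y down, z forward; pixel columns grow to the right and rows downward; lengths in m; the calibration is good to about 2 mm. A picture is of the moment at which its call begins: read the wrist's pose just before it. camera_model takes no time and is no camera call; for the wrist camera it gives the pose at the moment of the call.
- sign_off(): hands the job in, once; it reports no verdict.
The state is a dict: "clock": time; "qpos": joint angles; "joint_vel": joint speeds; "joint_torque": joint torques, N m; "ee_pos": TCP position; "eef_rot": TCP orientation; "wrist_force": force on the tool from outside, world axes, zero at the start; "ft_torque": the same for the moment, N m; "finger_gap": finger opening in m.
Only numpy, scipy, OpenCV 4.12 (cv2) and the standard library are available. Lean on these libraries where they do the work, as an engineer would, in place of code of your own. Each camera call takes 0.05 s, during which the arm holds its last target.

TASK

Filing moves from the blue extraction port to the yellow one. Push the yellow shutter open by its lip to its half-open stop, so that it clicks home there, and only then push the blue shutter shut until it clicks into its shut stop: the fan must always have an open port to draw from. Leave the tools and containers on the bench where they are.

Things in the scene. Friction and masses are not known exactly. Their poses are not given: they have to be found in the camera images.
- yellow_gate: Housing of the extraction slide gate with the yellow lip, fixed to the bench: aluminium square 120 x 120 mm, top 62 mm high, on a grey box with a 136 mm base flange; 48 mm round port in its top. Origin: centre of the underside, on the bench. Its -x axis is the front, where the shutter slides out; z up. On its +y side a brass spring plunger reaches 92 mm from the centre line, 62 mm high.
- yellow_lip (a point): Centre of the upright finger lip at the front end of the yellow shutter: a sheet 5 mm thick along the gate's x, 60 mm wide, from 52 to 85 mm above the bench; this point 72 mm high, mid-thickness, 115 mm + shutter value in front of the gate's origin. Too thin to grip; push either face. The housing's front is 60 mm from the gate's origin, so the gap behind the lip is 52 mm + shutter value.
- yellow_shutter (a joint): Steel shutter plate, upper face 55 mm high; value in m grows as it slides out to the front (opens); end stops -0.016 and 0.078. Stops: shut near 0, half open near 0.032, fully open near 0.064. Each gate's plunger has been trimmed: its three stops lie together up to 0.010 to either side of these, not reported, to be found by feel. Port covered below 0.011.
- yellow_plunger (a joint): Spring plunger that clicks into the yellow plate's notches, m: 0 fully home in a notch, 0.0024 riding on the plate's edge between stops (red tail further out). Between stops the plate drags with about 1.7 N and stays where it is left; within about 2.5 mm of a stop it is pulled in; to leave a stop it resists at once with 6 to 7 N, up to about 9 N, for 3 mm.
- blue_gate: Housing of the extraction slide gate with the blue lip, fixed to the bench: aluminium square 120 x 120 mm, top 62 mm high, on a grey box with a 136 mm base flange; 48 mm round port in its top. Origin: centre of the underside, on the bench. Its -x axis is the front, where the shutter slides out; z up. On its +y side a brass spring plunger reaches 92 mm from the centre line, 62 mm high.
- blue_lip (a point): Centre of the upright finger lip at the front end of the blue shutter: a sheet 5 mm thick along the gate's x, 60 mm wide, from 52 to 85 mm above the bench; this point 72 mm high, mid-thickness, 115 mm + shutter value in front of the gate's origin. Too thin to grip; push either face. The housing's front is 60 mm from the gate's origin, so the gap behind the lip is 52 mm + shutter value.
- blue_shutter (a joint): Steel shutter plate, upper face 55 mm high; value in m grows as it slides out to the front (opens); end stops -0.016 and 0.078. Stops: shut near 0, half open near 0.032, fully open near 0.064. Each gate's plunger has been trimmed: its three stops lie together up to 0.010 to either side of these, not reported, to be found by feel. Port covered below 0.011.
- blue_plunger (a joint): Spring plunger that clicks into the blue plate's notches, m: 0 fully home in a notch, 0.0024 riding on the plate's edge between stops (red tail further out). Between stops the plate drags with about 1.7 N and stays where it is left; within about 2.5 mm of a stop it is pulled in; to leave a stop it resists at once with 6 to 7 N, up to about 9 N, for 3 mm.
- pliers: Bystander: pliers with red handles, 140 mm long, 11 mm high. Origin: under the pivot.
- half_round_file: Bystander: file with a wooden handle, 245 mm long, 22 mm high. Origin: under the blade, 150 mm from the handle end.
- tweezers: Bystander: brass tweezers, 138 mm long, 9 mm high. Origin: under the middle.
- findings_tin: Bystander: round closed metal tin, 67 mm across, 28 mm high. Origin: centre of its underside.
- filings_bowl: Bystander: white bowl, 90 mm across, 35 mm high. Origin: centre of its underside.
- flux_jar: Bystander: amber jar with black cap, 56 mm across, 75 mm high. Origin: centre of its underside.
- hammer: Bystander: hammer, 240 mm long, lying. Origin: under the tool.
- polish_bar: Bystander: brown bar of polishing compound, 100 x 36 x 30 mm. Origin: centre of its underside.

How it is judged:
By the outcome, as a careful person would: the job done as asked, in the order asked, and still so for the second after the job is handed in, with the robot touching nothing.
It also fails if it takes over 58 s, if anything falls off the work surface, if the arm or the gripper's body presses on something with over 40 N, if the wrist force passes 120 N, or if a joint passes its speed limit or range.

## Working session

There is one attempt and no reset: what is moved stays moved. The work goes in short steps, Python scripts to look and compute and a tool call to move; the robot and the scene stay as the last step left them, time stands still between calls to the robot, and variables do not carry over. Pictures are saved under pics/ and viewed, and the job is handed in when it is done.

Besides the shell and the picture viewer there is one more tool, called after "Call:" as name(argument=value, ...), one argument or row to a line, values as JSON. jog_arm: Moves the arm, as the interface text tells. Its arguments: {"type":"object","properties":{"steps":{"type":"array","items":{"type":"array"}},"fingers":{"type":"number"},"squeeze":{"type":"number"}},"required":["steps"]}

```bash
mkdir -p pics
python3 - <<'E'
from cell import *
import cv2
o=get_obs();print(o)
for n in ("scene","top"):
    im=read_camera(n);m=camera_model(n);print(n,m)
    cv2.imwrite(f"pics/{n}0.png",im[:,:,::-1])
E
```

```text
{'clock': 0.0, 'qpos': array([ 1.07217947e+00,  2.59320940e-01,  1.53604673e+00, -3.12237344e-05,
        1.34799855e+00, -2.02781914e-01]), 'joint_vel': array([-0.00148289,  0.00062073, -0.00134463,  0.00178233, -0.00083057,
       -0.00036818]), 'joint_torque': array([ 3.98652674e-04, -4.37308109e+01, -2.84003073e+01,  7.18119275e-02,
        4.16957424e-02, -2.05240558e-04]), 'ee_pos': array([0.16004286, 0.5255937 , 0.19084421]), 'eef_rot': array([[ 9.56560944e-01, -8.21392944e-04,  2.91531278e-01],
       [-2.91532251e-01, -1.57218402e-03,  9.56559708e-01],
       [-3.27370578e-04, -9.99998427e-01, -1.74335237e-03]]), 'wrist_force': array([ 0.16212962, -0.25887824,  0.17367897]), 'ft_torque': array([ 0.00457905, -0.01055658,  0.02249987]), 'finger_gap': 0.09307916044226823}
scene {'K': array([[364.43021098,   0.        , 255.91810766],
       [  0.        , 364.43021098, 201.50114865],
       [  0.        ,   0.        ,   1.        ]]), 'position': array([1.00059628, 0.29362613, 0.92381616]), 'rotation': array([[-0.52722982,  0.71899145, -0.4528576 ],
       [ 0.84971762,  0.44795969, -0.27805049],
       [ 0.00294602, -0.53139759, -0.84711742]])}
top {'K': array([[396.63526444,   0.        , 257.28911623],
       [  0.        , 396.63526444, 196.28429894],
       [  0.        ,   0.        ,   1.        ]]), 'position': array([0.45732408, 0.01367676, 1.11609733]), 'rotation': array([[ 0.00953704, -0.99744554,  0.07079153],
       [-0.99964341, -0.011276  , -0.02420556],
       [ 0.02494197, -0.07053544, -0.9971974 ]])}
```

View pics/scene0.png

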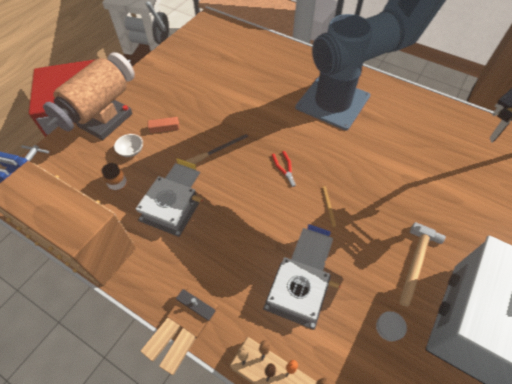

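View pics/top0.png

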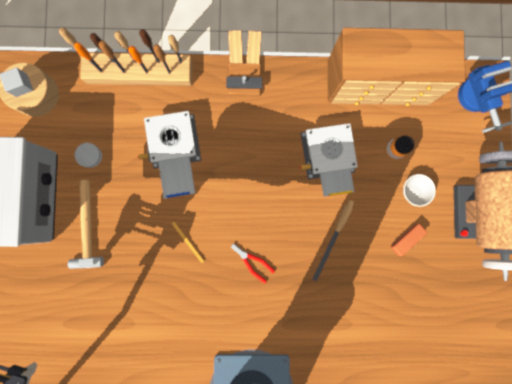

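Run:
```python
import cv2,numpy as np
im=cv2.imread('pics/top0.png')
a=cv2.resize(im[100:210,130:210],None,fx=5,fy=5,interpolation=cv2.INTER_CUBIC)
b=cv2.resize(im[100:210,290:370],None,fx=5,fy=5,interpolation=cv2.INTER_CUBIC)
cv2.imwrite('pics/z0.png',np.hstack([a,b]))
s=cv2.imread('pics/scene0.png')
a=cv2.resize(s[215:335,255:345],None,fx=4,fy=4,interpolation=cv2.INTER_CUBIC)
b=cv2.resize(s[135:255,125:215],None,fx=4,fy=4,interpolation=cv2.INTER_CUBIC)
cv2.imwrite('pics/z1.png',np.hstack([a,b]))
```

```text
(no output)
```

View pics/z0.png

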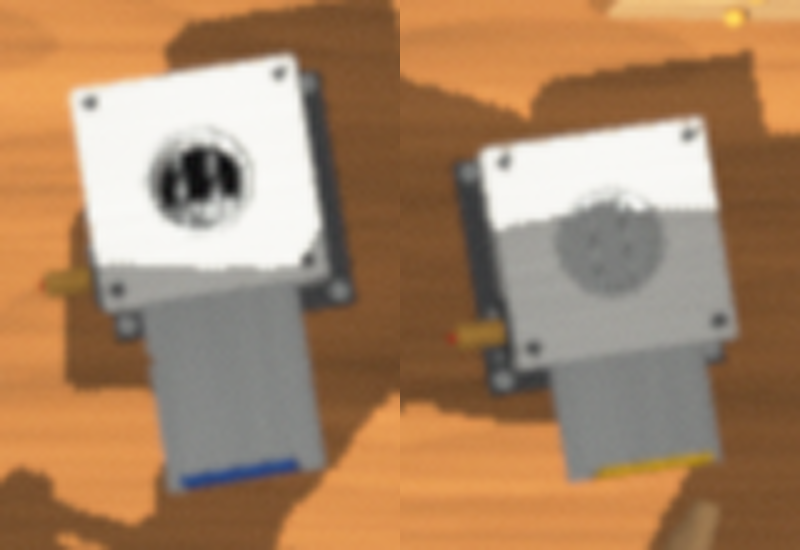

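View pics/z1.png

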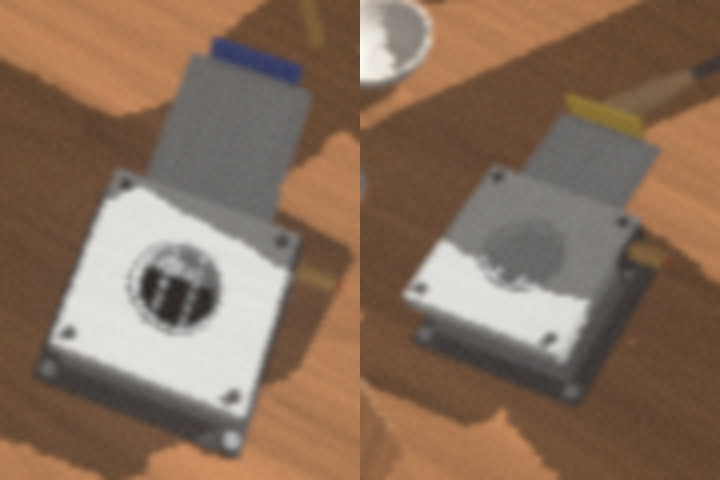

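```bash
cat > h.py <<'E'
import numpy as np
def ray(m,uv,z):
    d=m["rotation"]@np.linalg.inv(m["K"])@np.array([uv[0],uv[1],1.]);p=m["position"];return p+d*(z-p[2])/d[2]
E
python3 - <<'E'
from cell import *
from h import *
import cv2
m=camera_model("top");ms=camera_model("scene")
def go(off,C,L,im,hs,m,sc):
    f=lambda p:((p[0]+.5)/sc-.5+off[0],(p[1]+.5)/sc-.5+off[1])
    P=np.array([ray(m,f(c),.062)[:2] for c in C])
    c=P.mean(0)
    ax=((P[0]+P[1])-(P[2]+P[3]))/2   # gate +x
    ay=((P[0]+P[3])-(P[1]+P[2]))/2
    y1=np.arctan2(ax[1],ax[0]);y2=np.arctan2(-ay[0],ay[1])
    print("centre",c.round(4),"size",np.linalg.norm(ax).round(4),np.linalg.norm(ay).round(4),"yaw",y1.round(3),y2.round(3))
    ux=np.array([np.cos((y1+y2)/2),np.sin((y1+y2)/2)])
    for z in(.085,):
        l=np.array([ray(m,f(c_),z)[:2] for c_ in L]); print(" lip",l.round(4).tolist(),"front dist",((c-l)@ux).round(4),"lat",((l-c)@np.array([-ux[1],ux[0]])).round(4))
go((130,100),[(70,92),(293,55),(330,272),(103,310)],[(180,482),(298,465)],0,0,m,5)
go((290,100),[(80,150),(303,117),(338,335),(115,370)],[(197,472),(315,458)],0,0,m,5)
# scene: order back-left(+x,+y), back-right(+x,-y), front-right(-x,-y), front-left(-x,+y)
go((255,215),[(245,412),(50,343),(118,172),(300,240)],[(302,75),(213,40)],0,0,ms,4)
go((125,135),[(208,360),(43,297),(132,165),(280,225)],[(283,130),(207,95)],0,0,ms,4)
E
```

```text
centre [0.6915 0.2251] size 0.1197 0.1214 yaw 0.182 0.184
 lip [[0.5286, 0.2264], [0.5381, 0.1656]] front dist [0.16   0.1616] lat [ 0.0309 -0.0306]
centre [ 0.6648 -0.211 ] size 0.1208 0.1228 yaw 0.154 0.166
 lip [[0.5386, -0.1992], [0.5467, -0.2615]] front dist [0.1227 0.1247] lat [ 0.0317 -0.031 ]
centre [0.6925 0.2293] size 0.1162 0.1199 yaw 0.165 0.19
 lip [[0.5334, 0.2318], [0.541, 0.1712]] front dist [0.1561 0.1594] lat [ 0.0305 -0.0304]
centre [ 0.6672 -0.2061] size 0.1183 0.1265 yaw 0.194 0.143
 lip [[0.5451, -0.1918], [0.5487, -0.2584]] front dist [0.118  0.1256] lat [ 0.0346 -0.0317]
```

Call:
jog_arm(
  steps=[
    [[0.023,-0.0416,0],[0,0,0.025]],
    [[0.023,-0.0416,0],[0,0,0.025]],
    [[0.023,-0.0416,0],[0,0,0.025]],
    [[0.023,-0.0416,0],[0,0,0.025]],
    [[0.023,-0.0416,0],[0,0,0.025]],
    [[0.023,-0.0416,0],[0,0,0.025]],
    [[0.023,-0.0416,0],[0,0,0.025]],
    [[0.023,-0.0416,0],[0,0,0.025]],
    [[0.023,-0.0416,0],[0,0,0.025]],
    [[0.023,-0.0416,0],[0,0,0.025]],
    [[0.023,-0.0416,0],[0,0,0.025]],
    [[0.023,-0.0416,0],[0,0,0.025]],
    [[0.023,-0.0416,0],[0,0,0.025]],
    [[0.023,-0.0416,0],[0,0,0.025]],
    [[0.023,-0.0416,0],[0,0,0.025]],
    [[0.023,-0.0416,0],[0,0,0.025]],
    [[0.023,-0.0416,0],[0,0,0.025]],
    [[0.023,-0.0416,0],[0,0,0.025]],
  ],
  fingers=0,
)

```text
clock: 1.9
ee_pos: [0.5767, -0.2509, 0.1851]
eef_rot: [[0.984, -0.005, -0.18], [0.18, -0.0, 0.984], [-0.005, -1.0, 0.001]]
wrist_force: [0.9, 1.2, 0.1]
finger_gap: 0.0006
```

Call:
jog_arm(
  steps=[
    [[0,0,0],[0,0,0]],
    [[0,0.0,0],[0,0,0]],
  ],
)

```text
clock: 2.1
ee_pos: [0.5775, -0.2568, 0.1815]
eef_rot: [[0.984, -0.007, -0.175], [0.175, 0.0, 0.985], [-0.007, -1.0, 0.002]]
wrist_force: [-0.5, 0.1, 0.4]
finger_gap: 0.0004
```

Run:
```python
from cell import *
import cv2
o=get_obs();print(o['ee_pos'],o['eef_rot'],o['wrist_force'])
print(camera_model("wrist"))
cv2.imwrite("pics/w1.png",read_camera("wrist")[:,:,::-1])
```

```text
[ 0.57749948 -0.25684622  0.1814898 ] [[ 9.84479516e-01 -7.34216911e-03 -1.75345872e-01]
 [ 1.75353435e-01  3.94312126e-04  9.84505468e-01]
 [-7.15926464e-03 -9.99972968e-01  1.67566678e-03]] [-0.47134736  0.11772345  0.40804593]
{'K': array([[270.14301441,   0.        , 258.0007466 ],
       [  0.        , 270.14301441, 187.41151015],
       [  0.        ,   0.        ,   1.        ]]), 'position': array([ 0.50530992, -0.27051777,  0.37486631]), 'rotation': array([[-0.17487893,  0.9505224 ,  0.25675772],
       [ 0.98458819,  0.16833576,  0.04742534],
       [ 0.00185734,  0.26109431, -0.96531151]])}
```

View pics/w1.png

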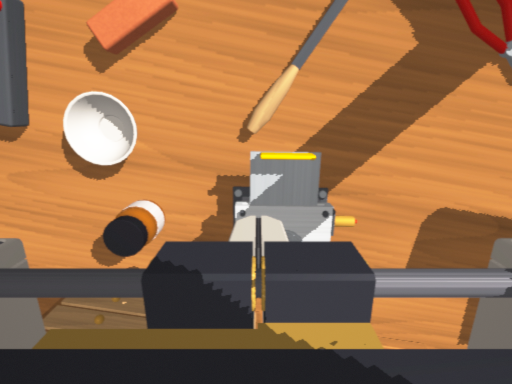

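Run:
```python
from cell import *
from h import *
import cv2
m=camera_model("wrist")
im=cv2.imread("pics/w1.png");h=cv2.cvtColor(im,cv2.COLOR_BGR2HSV)
k=cv2.inRange(h,(26,180,150),(34,255,255))
n,l,s,c=cv2.connectedComponentsWithStats(k)
for i in range(1,n):
    if s[i,4]>40: print(s[i],c[i])
z=im[130:250,220:360];cv2.imwrite("pics/w1z.png",cv2.resize(z,None,fx=5,fy=5,interpolation=cv2.INTER_CUBIC))
for p in [(261,156),(315.,156)]:
    print(ray(m,p,.085))
```

```text
[261 153  55   6 254] [287.68110236 155.69291339]
[ 0.54708705 -0.25924505  0.085     ]
[ 0.53690162 -0.20195158  0.085     ]
```

View pics/w1z.png

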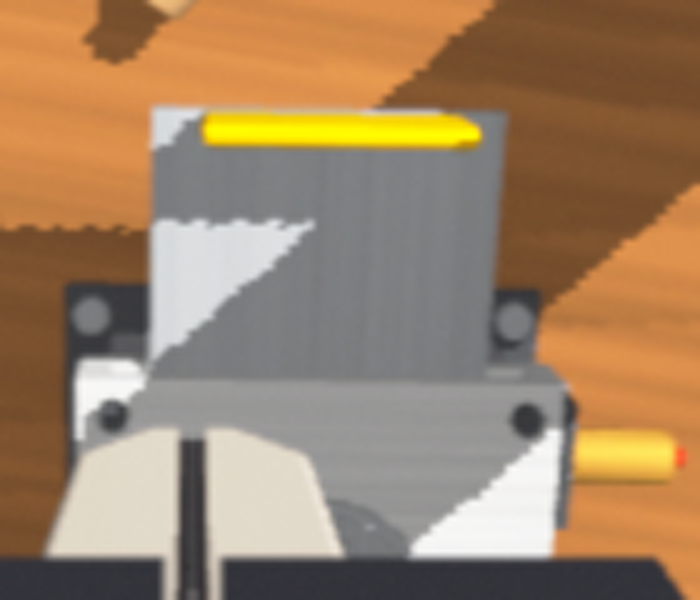

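Call:
jog_arm(
  steps=[
    [[0,0.033,-0.01],[0,0,0]],
    [[0,0,-0.03],[0,0,0]],
    [[0,0,-0.03],[0,0,0]],
    [[0,0,0],[0,0,0]],
    [[0,0,0],[0,0,0]],
  ],
)

```text
clock: 2.65
ee_pos: [0.5753, -0.2159, 0.1129]
eef_rot: [[0.984, -0.005, -0.18], [0.18, -0.0, 0.984], [-0.005, -1.0, 0.001]]
wrist_force: [0.3, -0.7, 0.5]
finger_gap: 0.0005
```

Call:
jog_arm(
  steps=[
    [[0.001,-0.004,-0.02],[0,0,0]],
    [[0.001,-0.003,-0.02],[0,0,0]],
    [[0,0,-0.005],[0,0,0]],
    [[0,0,0],[0,0,0]],
    [[0,0,0],[0,0,0]],
  ],
)

```text
clock: 3.15
ee_pos: [0.5811, -0.2229, 0.0768]
eef_rot: [[0.983, 0.005, -0.182], [0.182, -0.007, 0.983], [0.004, -1.0, -0.008]]
wrist_force: [0.0, 0.3, 0.3]
finger_gap: 0.0005
```

Call:
jog_arm(
  steps=[
    [[-0.003,0,-0.008],[0,0,0]],
    [[-0.002,0,-0.004],[0,0,0]],
    [[0,0,0],[0,0,0]],
  ],
)

```text
clock: 3.45
ee_pos: [0.577, -0.2235, 0.0669]
eef_rot: [[0.983, 0.009, -0.182], [0.182, -0.009, 0.983], [0.007, -1.0, -0.011]]
wrist_force: [-0.2, 0.7, 0.9]
finger_gap: 0.0005
```

Call:
jog_arm(
  steps=[
    [[-0.005,-0.0008,0],[0,0,0]],
    [[-0.005,-0.0008,-0.001],[0,0,0]],
    [[0,0,0],[0,0,0]],
  ],
)

```text
clock: 3.75
ee_pos: [0.566, -0.2252, 0.0659]
eef_rot: [[0.983, 0.009, -0.182], [0.182, -0.009, 0.983], [0.007, -1.0, -0.011]]
wrist_force: [-0.0, 0.7, 0.3]
finger_gap: 0.0001
```

Call:
jog_arm(
  steps=[
    [[-0.003,-0.0005,0],[0,0,0]],
    [[-0.002,-0.0003,0],[0,0,0]],
  ],
)

```text
clock: 3.95
ee_pos: [0.5607, -0.2262, 0.0661]
eef_rot: [[0.983, 0.009, -0.182], [0.182, -0.009, 0.983], [0.007, -1.0, -0.011]]
wrist_force: [0.1, -0.3, -0.4]
finger_gap: 0.0003
```

Call:
jog_arm(
  steps=[
    [[-0.002,-0.0003,0],[0,0,0]],
  ],
)

```text
clock: 4.05
ee_pos: [0.5586, -0.2266, 0.0661]
eef_rot: [[0.983, 0.009, -0.182], [0.182, -0.009, 0.983], [0.008, -1.0, -0.011]]
wrist_force: [0.9, -0.5, 0.2]
finger_gap: 0.0006
```

Call:
jog_arm(
  steps=[
    [[-0.002,-0.0003,0],[0,0,0]],
  ],
)

```text
clock: 4.15
ee_pos: [0.5564, -0.227, 0.0661]
eef_rot: [[0.983, 0.009, -0.182], [0.182, -0.009, 0.983], [0.008, -1.0, -0.011]]
wrist_force: [-0.2, -0.5, -0.5]
finger_gap: 0.0012
```

Call:
jog_arm(
  steps=[
    [[-0.002,-0.0003,0],[0,0,0]],
  ],
)

```text
clock: 4.25
ee_pos: [0.5543, -0.2273, 0.0662]
eef_rot: [[0.983, 0.01, -0.182], [0.182, -0.009, 0.983], [0.008, -1.0, -0.011]]
wrist_force: [-0.4, 0.0, 1.0]
finger_gap: 0.0003
```

Call:
jog_arm(
  steps=[
    [[-0.002,-0.0003,0],[0,0,0]],
  ],
)

```text
clock: 4.35
ee_pos: [0.5521, -0.2277, 0.0662]
eef_rot: [[0.983, 0.01, -0.182], [0.182, -0.009, 0.983], [0.008, -1.0, -0.011]]
wrist_force: [-0.2, 0.0, -0.4]
finger_gap: 0.0006
```

Call:
jog_arm(
  steps=[
    [[-0.002,-0.0003,0],[0,0,0]],
  ],
)

```text
clock: 4.45
ee_pos: [0.55, -0.228, 0.0662]
eef_rot: [[0.983, 0.01, -0.182], [0.182, -0.009, 0.983], [0.008, -1.0, -0.011]]
wrist_force: [0.3, 0.6, -0.8]
finger_gap: 0.0006
```

Call:
jog_arm(
  steps=[
    [[-0.002,-0.0003,0],[0,0,0]],
  ],
)

```text
clock: 4.55
ee_pos: [0.5478, -0.2283, 0.0662]
eef_rot: [[0.983, 0.01, -0.182], [0.182, -0.009, 0.983], [0.008, -1.0, -0.011]]
wrist_force: [0.4, 0.4, 0.1]
finger_gap: 0.0008
```

Call:
jog_arm(
  steps=[
    [[-0.0015,-0.0003,0],[0,0,0]],
  ],
)

```text
clock: 4.65
ee_pos: [0.5461, -0.2286, 0.0662]
eef_rot: [[0.983, 0.01, -0.182], [0.182, -0.009, 0.983], [0.008, -1.0, -0.011]]
wrist_force: [0.5, 0.2, -0.9]
finger_gap: 0.0005
```

Call:
jog_arm(
  steps=[
    [[-0.0015,-0.0003,0],[0,0,0]],
  ],
)

```text
clock: 4.75
ee_pos: [0.5445, -0.2289, 0.0662]
eef_rot: [[0.983, 0.01, -0.182], [0.182, -0.009, 0.983], [0.008, -1.0, -0.011]]
wrist_force: [0.2, -0.3, 0.1]
finger_gap: 0.0004
```

Call:
jog_arm(
  steps=[
    [[-0.0015,-0.0003,0],[0,0,0]],
  ],
)

```text
clock: 4.85
ee_pos: [0.5429, -0.2293, 0.0663]
eef_rot: [[0.983, 0.01, -0.182], [0.182, -0.009, 0.983], [0.008, -1.0, -0.011]]
wrist_force: [0.1, 0.3, -0.4]
finger_gap: 0.0007
```

Run:
```python
from cell import *
import cv2
im=read_camera("wrist")[:,:,::-1]
cv2.imwrite("pics/w2.png",im)
```

```text
(no output)
```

View pics/w2.png

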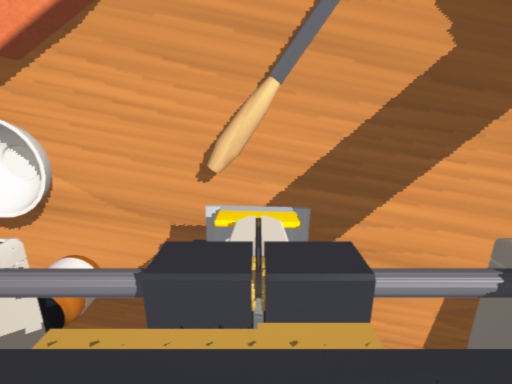

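```bash
cat >> h.py <<'E'
import cv2
def lip(im,m,col):
    h=cv2.cvtColor(im,cv2.COLOR_BGR2HSV)
    k=cv2.inRange(h,(25,170,120),(34,255,255)) if col=='y' else cv2.inRange(h,(105,150,60),(125,255,255))
    n,l,s,c=cv2.connectedComponentsWithStats(k)
    for i in range(1,n):
        if s[i,4]>60: print(s[i],c[i].round(1),ray(m,c[i],.085).round(4),'edges',ray(m,(c[i][0],s[i,1]-.5),.085).round(4),ray(m,(c[i][0],s[i,1]+s[i,3]-.5),.085).round(4))
E
python3 - <<'E'
from cell import *
from h import *
m=camera_model("wrist");o=get_obs();print(o['ee_pos'],o['wrist_force'],m['position'])
im=cv2.imread("pics/w2.png");lip(im,m,'y')
cv2.imwrite("pics/w2z.png",cv2.resize(im[190:260,190:330],None,fx=5,fy=5,interpolation=cv2.INTER_CUBIC))
t=cv2.cvtColor(read_camera("top"),cv2.COLOR_RGB2BGR);cv2.imwrite("pics/t2.png",t)
cv2.imwrite("pics/t2z.png",cv2.resize(t[100:210,290:370],None,fx=5,fy=5,interpolation=cv2.INTER_CUBIC))
E
```

```text
[ 0.54261323 -0.22928488  0.06620326] [0.24290949 0.1800713  0.21338974] [ 0.46727772 -0.24158565  0.25847177]
[215 211  85  16 675] [256.3 217.4] [ 0.5378 -0.2316  0.085 ] edges [ 0.5328 -0.2325  0.085 ] [ 0.5445 -0.2304  0.085 ]
```

View pics/w2z.png

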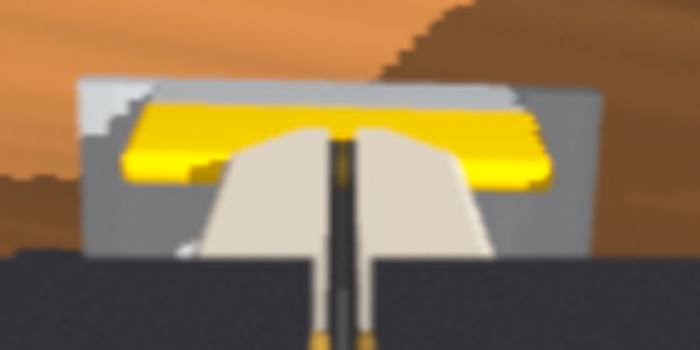

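View pics/t2z.png

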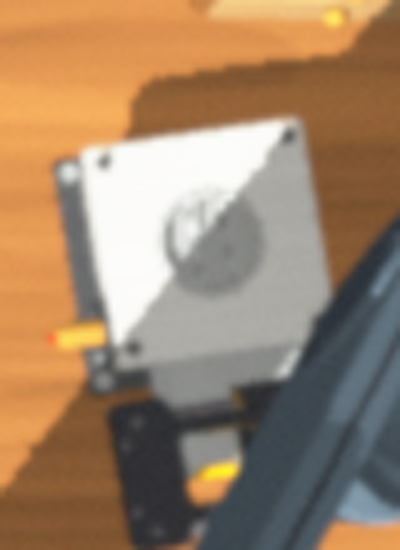

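Run:
```python
from cell import *
from h import *
for n in("wrist","top","scene"):
    m=camera_model(n);o=get_obs()
    def pr(p):
        q=m['K']@(m['rotation'].T@(np.array(p)-m['position']));return (q[:2]/q[2]).round(1)
    print(n,'tcp',pr(o['ee_pos']),'lip top .542',pr([.542,-.2305,.085]),'lipface bottom front',pr([.5395,-.2305,.055]))
s=cv2.cvtColor(read_camera("scene"),cv2.COLOR_RGB2BGR);cv2.imwrite("pics/s2.png",s)
cv2.imwrite("pics/s2z.png",cv2.resize(s[100:240,110:250],None,fx=4,fy=4,interpolation=cv2.INTER_CUBIC))
print(get_obs()['ee_pos'],get_obs()['qpos'])
```

```text
wrist tcp [258.7 214.2] lip top .542 [256.9 223. ] lipface bottom front [258. 205.]
top tcp [338.7 193.1] lip top .542 [340.9 192.9] lipface bottom front [338.3 194.7]
scene tcp [186.6 165.1] lip top .542 [185.3 160.8] lipface bottom front [187.5 166.5]
[ 0.54289624 -0.2292766   0.06623374] [-0.58704212  0.42870431  1.61529478 -0.00281773  1.08441081 -2.33956768]
```

View pics/s2z.png

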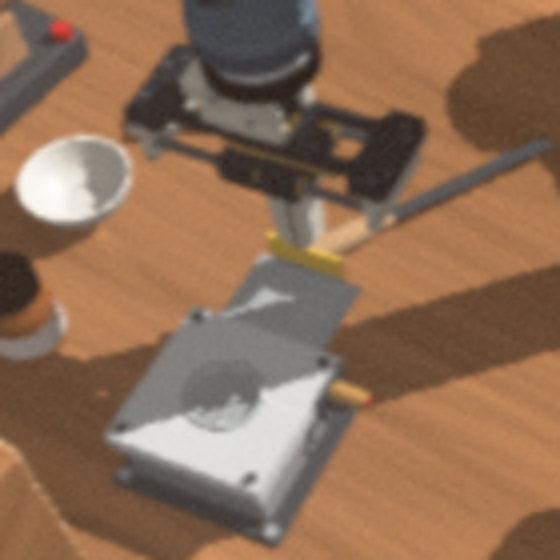

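Call:
jog_arm(
  steps=[
    [[0,0,0.02],[0,0,0]],
    [[0,0,0.02],[0,0,0]],
    [[0,0,0],[0,0,0]],
  ],
)

```text
clock: 5.3
ee_pos: [0.5424, -0.2289, 0.1064]
eef_rot: [[0.983, 0.008, -0.182], [0.182, -0.008, 0.983], [0.006, -1.0, -0.009]]
wrist_force: [0.3, -0.7, 0.1]
finger_gap: 0.0009
```

Run:
```python
from cell import *
from h import *
def pr(m,p):
    q=m['K']@(m['rotation'].T@(np.array(p)-m['position']));return (q[:2]/q[2])
o=get_obs();print(o['ee_pos'],o['wrist_force'])
out=[]
for n,(x,y) in(("wrist",(180,160)),("scene",(110,90))):
    m=camera_model(n);im=cv2.cvtColor(read_camera(n),cv2.COLOR_RGB2BGR)
    if n=="wrist": lip(im,m,'y')
    c=cv2.resize(im[y:y+140,x:x+140],None,fx=4,fy=4,interpolation=cv2.INTER_CUBIC)
    p=(pr(m,o['ee_pos'])-(x,y))*4; print(n,pr(m,o['ee_pos']))
    cv2.circle(c,(int(p[0]),int(p[1])),3,(0,255,0),-1)
    out.append(c[:, :400])
cv2.imwrite("pics/s3z.png",np.hstack(out))
```

```text
[ 0.54244102 -0.22887835  0.10636543] [ 0.30351812 -0.71531789  0.0874197 ]
[222 196  69  12 715] [256.3 201.6] [ 0.54   -0.2315  0.085 ] edges [ 0.5348 -0.2324  0.085 ] [ 0.5452 -0.2305  0.085 ]
wrist [258.61231841 214.25270203]
scene [184.5003721 156.4966793]
```

View pics/s3z.png

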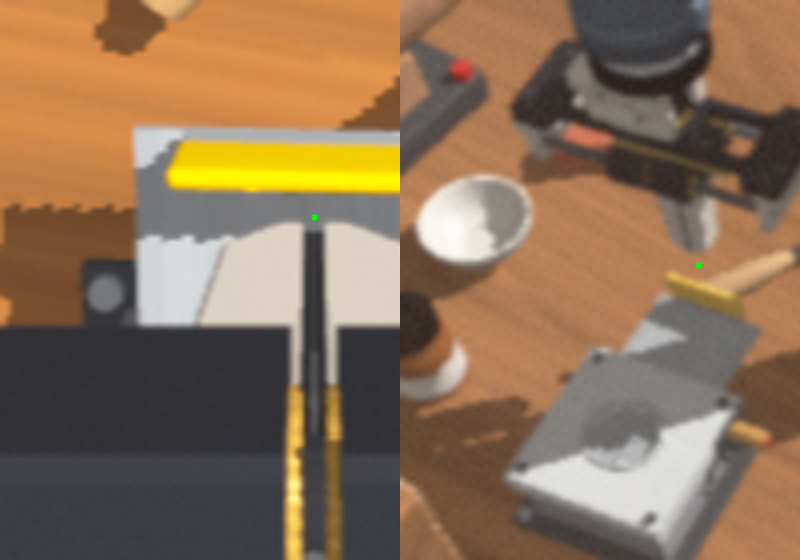

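Run:
```python
from cell import *
from h import *
mw=camera_model("wrist");ms=camera_model("scene");print(get_obs()['ee_pos'])
for z in(.096,.106,.116,.122,.128,.134): print(z,ray(mw,(258,215.5),z).round(4),ray(ms,(183.5,152.3),z).round(4))
s=cv2.cvtColor(read_camera("scene"),cv2.COLOR_RGB2BGR);t=cv2.cvtColor(read_camera("top"),cv2.COLOR_RGB2BGR)
cv2.imwrite("pics/s4z.png",np.hstack([cv2.resize(s[125:180,150:205],None,fx=7,fy=7,interpolation=cv2.INTER_CUBIC),cv2.resize(t[150:205,310:365],None,fx=7,fy=7,interpolation=cv2.INTER_CUBIC)]))
```

```text
[ 0.54099361 -0.22796496  0.10388263]
0.096 [ 0.5452 -0.2277  0.096 ] [ 0.5257 -0.2477  0.096 ]
0.106 [ 0.5412 -0.2284  0.106 ] [ 0.5314 -0.2411  0.106 ]
0.116 [ 0.5373 -0.229   0.116 ] [ 0.5372 -0.2346  0.116 ]
0.122 [ 0.535  -0.2294  0.122 ] [ 0.5406 -0.2307  0.122 ]
0.128 [ 0.5326 -0.2298  0.128 ] [ 0.544  -0.2267  0.128 ]
0.134 [ 0.5303 -0.2302  0.134 ] [ 0.5475 -0.2228  0.134 ]
```

View pics/s4z.png

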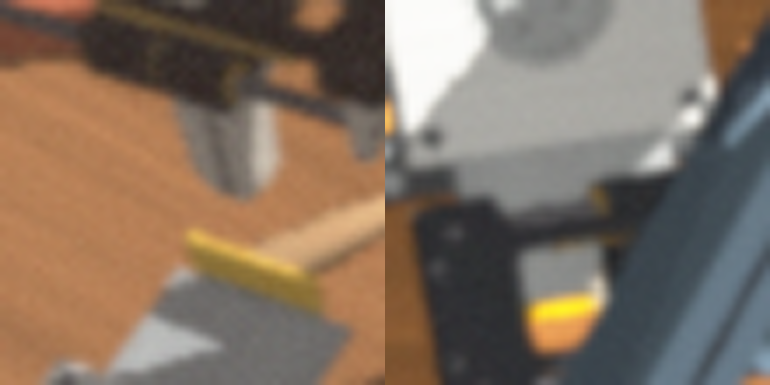

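Call:
jog_arm(
  steps=[
    [[0.018,0.003,0.005],[0,0,0]],
    [[0.017,0.003,0],[0,0,0]],
    [[0,0,0],[0,0,0]],
    [[0,0,-0.02],[0,0,0]],
    [[0,0,-0.015],[0,0,0]],
    [[0,0,0],[0,0,0]],
  ],
)

```text
clock: 6.1
ee_pos: [0.5717, -0.2197, 0.066]
eef_rot: [[0.983, -0.006, -0.182], [0.182, -0.0, 0.983], [-0.006, -1.0, 0.001]]
wrist_force: [-0.6, 0.5, 0.4]
finger_gap: 0.0007
```

```bash
cat >> h.py <<'E'
def pr(m,p):
    q=m['K']@(m['rotation'].T@(np.array(p)-m['position']));return (q[:2]/q[2])
E
python3 - <<'E'
from cell import *
from h import *
m=camera_model("wrist");o=get_obs();print(o['ee_pos'],o['wrist_force'])
im=cv2.cvtColor(read_camera("wrist"),cv2.COLOR_RGB2BGR);cv2.imwrite("pics/w5.png",im);lip(im,m,'y')
s=cv2.cvtColor(read_camera("scene"),cv2.COLOR_RGB2BGR)
print(pr(camera_model("scene"),o['ee_pos']))
cv2.imwrite("pics/s5z.png",np.hstack([cv2.resize(s[135:190,150:205],None,fx=7,fy=7,interpolation=cv2.INTER_CUBIC),cv2.resize(im[150:260,200:310],None,fx=3.5,fy=3.5)]))
E
```

```text
[ 0.57173544 -0.21973405  0.06597845] [-0.56855651  0.48005603  0.40501845]
[207 173  90  13 968] [251.4 178.8] [ 0.5409 -0.2304  0.085 ] edges [ 0.5367 -0.2311  0.085 ] [ 0.5454 -0.2296  0.085 ]
[183.06573468 173.24863122]
```

View pics/s5z.png

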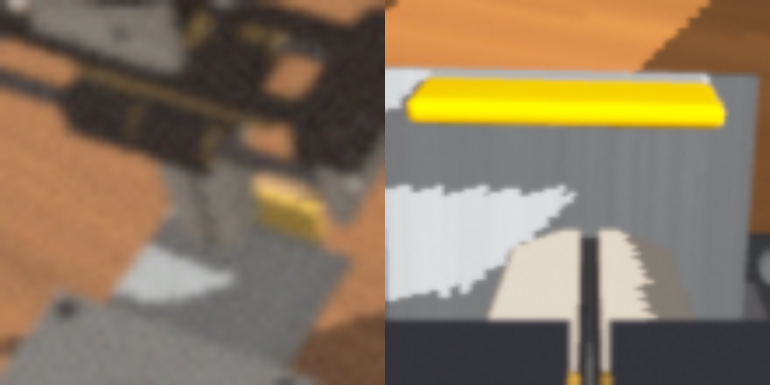

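Call:
jog_arm(
  steps=[
    [[0.002,-0.001,-0.004],[0,0,0]],
  ],
)

```text
clock: 6.3
ee_pos: [0.5754, -0.2219, 0.065]
eef_rot: [[0.983, -0.002, -0.182], [0.182, -0.003, 0.983], [-0.003, -1.0, -0.002]]
wrist_force: [-0.0, -0.4, 0.5]
finger_gap: 0.0007
```

Call:
jog_arm(
  steps=[
    [[0.0,0,-0.003],[0,0,0]],
  ],
)

```text
clock: 6.4
ee_pos: [0.5757, -0.2223, 0.0624]
eef_rot: [[0.983, -0.001, -0.182], [0.182, -0.003, 0.983], [-0.002, -1.0, -0.003]]
wrist_force: [-0.2, -0.1, 0.5]
finger_gap: 0.0009
```

Call:
jog_arm(
  steps=[
    [[0.0,0,-0.002],[0,0,0]],
  ],
)

```text
clock: 6.5
ee_pos: [0.5759, -0.2225, 0.0606]
eef_rot: [[0.983, -0.001, -0.182], [0.182, -0.004, 0.983], [-0.001, -1.0, -0.003]]
wrist_force: [-0.2, -0.4, -0.1]
finger_gap: 0.0006
```

Call:
jog_arm(
  steps=[
    [[0.0,0,-0.002],[0,0,0]],
  ],
)

```text
clock: 6.6
ee_pos: [0.5761, -0.2227, 0.0588]
eef_rot: [[0.983, -0.0, -0.182], [0.182, -0.004, 0.983], [-0.001, -1.0, -0.004]]
wrist_force: [-0.1, 0.6, -0.5]
finger_gap: 0.0007
```

Call:
jog_arm(
  steps=[
    [[0.0,0,-0.002],[0,0,0]],
  ],
)

```text
clock: 6.7
ee_pos: [0.5762, -0.2228, 0.0569]
eef_rot: [[0.983, 0.0, -0.182], [0.182, -0.004, 0.983], [-0.0, -1.0, -0.004]]
wrist_force: [0.2, 0.3, -0.1]
finger_gap: 0.0004
```

Call:
jog_arm(
  steps=[
    [[0.0,0,-0.002],[0,0,0]],
  ],
)

```text
clock: 6.8
ee_pos: [0.5763, -0.2228, 0.0549]
eef_rot: [[0.983, 0.001, -0.182], [0.182, -0.004, 0.983], [-0.0, -1.0, -0.004]]
wrist_force: [0.1, 0.4, 1.0]
finger_gap: 0.0005
```

Call:
jog_arm(
  steps=[
    [[0.0,0,-0.002],[0,0,0]],
  ],
)

```text
clock: 6.9
ee_pos: [0.5763, -0.2228, 0.0528]
eef_rot: [[0.983, 0.001, -0.182], [0.182, -0.004, 0.983], [-0.0, -1.0, -0.004]]
wrist_force: [0.4, 0.2, 0.6]
finger_gap: 0.0007
```

Call:
jog_arm(
  steps=[
    [[0.0,0,-0.002],[0,0,0]],
  ],
)

```text
clock: 7.0
ee_pos: [0.5763, -0.2228, 0.0506]
eef_rot: [[0.983, 0.001, -0.182], [0.182, -0.004, 0.983], [-0.0, -1.0, -0.004]]
wrist_force: [-0.2, 0.1, -1.1]
finger_gap: 0.0004
```

Call:
jog_arm(
  steps=[
    [[0.0,0,-0.002],[0,0,0]],
  ],
)

```text
clock: 7.1
ee_pos: [0.5763, -0.2228, 0.0485]
eef_rot: [[0.983, 0.001, -0.182], [0.182, -0.004, 0.983], [-0.0, -1.0, -0.004]]
wrist_force: [-0.7, 0.0, -0.5]
finger_gap: 0.0005
```

Call:
jog_arm(
  steps=[
    [[0.0,0,-0.002],[0,0,0]],
  ],
)

```text
clock: 7.2
ee_pos: [0.5763, -0.2228, 0.0462]
eef_rot: [[0.983, 0.001, -0.182], [0.182, -0.004, 0.983], [-0.0, -1.0, -0.004]]
wrist_force: [0.5, -0.3, -0.2]
finger_gap: 0.0005
```

Call:
jog_arm(
  steps=[
    [[0.0,0,-0.002],[0,0,0]],
  ],
)

```text
clock: 7.3
ee_pos: [0.5763, -0.2228, 0.044]
eef_rot: [[0.983, 0.0, -0.182], [0.182, -0.004, 0.983], [-0.0, -1.0, -0.004]]
wrist_force: [0.3, -0.2, 0.5]
finger_gap: 0.0001
```

Run:
```python
from cell import *
from h import *
m=camera_model("wrist");o=get_obs();print(o['ee_pos'],o['wrist_force'])
im=cv2.cvtColor(read_camera("wrist"),cv2.COLOR_RGB2BGR);cv2.imwrite("pics/w6.png",im);lip(im,m,'y')
s=cv2.cvtColor(read_camera("scene"),cv2.COLOR_RGB2BGR)
print(pr(camera_model("scene"),o['ee_pos']))
cv2.imwrite("pics/s6z.png",np.hstack([cv2.resize(s[135:190,150:205],None,fx=7,fy=7,interpolation=cv2.INTER_CUBIC),cv2.resize(im[150:260,200:310],None,fx=3.5,fy=3.5)]))
```

```text
[ 0.57625361 -0.22278297  0.04399917] [ 0.25720453 -0.16461563  0.53757723]
[ 206  174  103   16 1318] [256.7 181.3] [ 0.5408 -0.2304  0.085 ] edges [ 0.5362 -0.2312  0.085 ] [ 0.5456 -0.2295  0.085 ]
[182.54151759 178.27586284]
```

View pics/s6z.png

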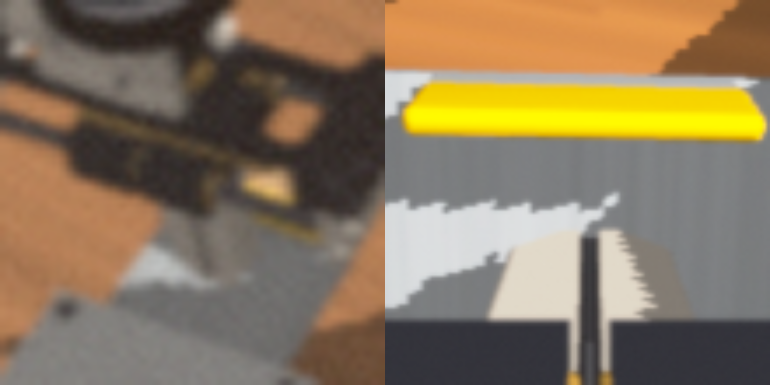

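Call:
jog_arm(
  steps=[
    [[0.0,0,-0.002],[0,0,0]],
  ],
)

```text
clock: 7.5
ee_pos: [0.5763, -0.2228, 0.042]
eef_rot: [[0.983, 0.0, -0.182], [0.182, -0.004, 0.983], [-0.0, -1.0, -0.004]]
wrist_force: [0.5, 0.4, 0.0]
finger_gap: 0.0007
```

Call:
jog_arm(
  steps=[
    [[0.0,0,-0.002],[0,0,0]],
  ],
)

```text
clock: 7.6
ee_pos: [0.5763, -0.2228, 0.0399]
eef_rot: [[0.983, 0.001, -0.182], [0.182, -0.004, 0.983], [-0.0, -1.0, -0.004]]
wrist_force: [0.2, -0.3, 0.2]
finger_gap: 0.0005
```

Call:
jog_arm(
  steps=[
    [[0.0,0,-0.002],[0,0,0]],
  ],
)

```text
clock: 7.7
ee_pos: [0.5763, -0.2228, 0.0377]
eef_rot: [[0.983, 0.001, -0.182], [0.182, -0.004, 0.983], [-0.0, -1.0, -0.004]]
wrist_force: [0.4, 0.9, -0.4]
finger_gap: 0.0004
```

Call:
jog_arm(
  steps=[
    [[0.0,0,-0.0015],[0,0,0]],
  ],
)

```text
clock: 7.8
ee_pos: [0.5763, -0.2228, 0.036]
eef_rot: [[0.983, 0.001, -0.182], [0.182, -0.004, 0.983], [-0.0, -1.0, -0.004]]
wrist_force: [0.4, 0.1, 0.2]
finger_gap: 0.0005
```

Call:
jog_arm(
  steps=[
    [[0.0,0,-0.0015],[0,0,0]],
  ],
)

```text
clock: 7.9
ee_pos: [0.5763, -0.2228, 0.0344]
eef_rot: [[0.983, 0.001, -0.182], [0.182, -0.004, 0.983], [-0.0, -1.0, -0.004]]
wrist_force: [-0.4, -0.5, -0.6]
finger_gap: 0.0006
```

Call:
jog_arm(
  steps=[
    [[0.0,0,-0.0015],[0,0,0]],
  ],
)

```text
clock: 8.0
ee_pos: [0.5763, -0.2228, 0.0327]
eef_rot: [[0.983, 0.001, -0.182], [0.182, -0.004, 0.983], [-0.0, -1.0, -0.004]]
wrist_force: [0.3, 0.1, 0.1]
finger_gap: 0.0002
```

Run:
```python
from cell import *
from h import *
m=camera_model("wrist");o=get_obs()
im=cv2.cvtColor(read_camera("wrist"),cv2.COLOR_RGB2BGR);cv2.imwrite("pics/w7.png",im);lip(im,m,'y')
s=cv2.cvtColor(read_camera("scene"),cv2.COLOR_RGB2BGR)
cv2.imwrite("pics/s7z.png",np.hstack([cv2.resize(s[125:195,140:210],None,fx=7,fy=7,interpolation=cv2.INTER_CUBIC)]))
```

```text
[ 202  178  110   17 1564] [256.4 186.1] [ 0.5406 -0.2305  0.085 ] edges [ 0.5359 -0.2314  0.085 ] [ 0.5452 -0.2296  0.085 ]
```

View pics/s7z.png

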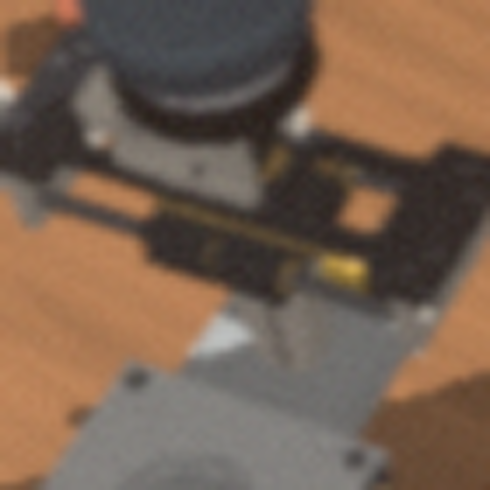

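View pics/w7.png

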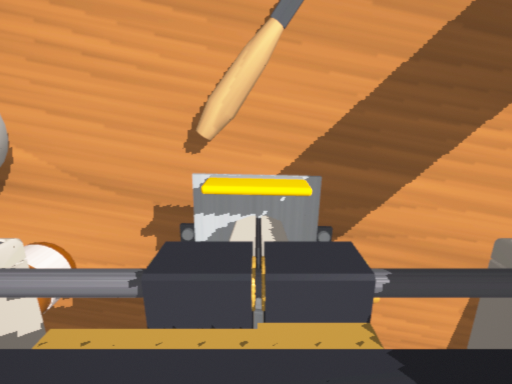

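Run:
```python
from cell import *
from h import *
ms=camera_model("scene");mw=camera_model("wrist")
for z in(.033,.05,.055,.06,.065,.07): print(z,ray(ms,(182.9,176.7),z).round(4), ray(mw,(258,215.5),z).round(4))
```

```text
0.033 [ 0.5657 -0.2319  0.033 ] [ 0.577 -0.223  0.033]
0.05 [ 0.574  -0.2219  0.05  ] [ 0.5704 -0.2241  0.05  ]
0.055 [ 0.5765 -0.219   0.055 ] [ 0.5685 -0.2245  0.055 ]
0.06 [ 0.5789 -0.216   0.06  ] [ 0.5666 -0.2248  0.06  ]
0.065 [ 0.5814 -0.2131  0.065 ] [ 0.5646 -0.2252  0.065 ]
0.07 [ 0.5838 -0.2101  0.07  ] [ 0.5627 -0.2255  0.07  ]
```

Call:
jog_arm(
  steps=[
    [[0.0,0,-0.0015],[0,0,0]],
  ],
)

```text
clock: 8.2
ee_pos: [0.5763, -0.2228, 0.0312]
eef_rot: [[0.983, 0.0, -0.182], [0.182, -0.004, 0.983], [-0.0, -1.0, -0.004]]
wrist_force: [0.6, -0.6, 0.2]
finger_gap: 0.0005
```

Call:
jog_arm(
  steps=[
    [[0.0,0,-0.0015],[0,0,0]],
  ],
)

```text
clock: 8.3
ee_pos: [0.5763, -0.2228, 0.0296]
eef_rot: [[0.983, 0.0, -0.182], [0.182, -0.004, 0.983], [-0.0, -1.0, -0.004]]
wrist_force: [0.0, 0.3, -0.2]
finger_gap: 0.0004
```

Call:
jog_arm(
  steps=[
    [[-0.005,-0.0008,0.001],[0,0,0]],
    [[-0.005,-0.0008,0.0005],[0,0,0]],
  ],
)

```text
clock: 8.5
ee_pos: [0.566, -0.2243, 0.0309]
eef_rot: [[0.983, 0.0, -0.182], [0.182, -0.004, 0.983], [-0.0, -1.0, -0.004]]
wrist_force: [-0.2, -0.8, -0.1]
finger_gap: 0.0004
```

Call:
jog_arm(
  steps=[
    [[-0.002,-0.0003,0],[0,0,0]],
  ],
)

```text
clock: 8.6
ee_pos: [0.5634, -0.2247, 0.0309]
eef_rot: [[0.983, 0.0, -0.182], [0.182, -0.004, 0.983], [-0.001, -1.0, -0.004]]
wrist_force: [-0.5, 0.3, -0.9]
finger_gap: 0.0003
```

Call:
jog_arm(
  steps=[
    [[-0.002,-0.0003,0],[0,0,0]],
  ],
)

```text
clock: 8.7
ee_pos: [0.561, -0.2251, 0.0311]
eef_rot: [[0.983, 0.0, -0.182], [0.182, -0.004, 0.983], [-0.001, -1.0, -0.004]]
wrist_force: [0.3, 0.3, 0.6]
finger_gap: 0.0004
```

Call:
jog_arm(
  steps=[
    [[-0.002,-0.0003,0],[0,0,0]],
  ],
)

```text
clock: 8.8
ee_pos: [0.5588, -0.2255, 0.0312]
eef_rot: [[0.983, 0.0, -0.182], [0.182, -0.004, 0.983], [-0.0, -1.0, -0.004]]
wrist_force: [0.1, 0.2, -0.6]
finger_gap: 0.0004
```

Call:
jog_arm(
  steps=[
    [[-0.0015,-0.0003,0],[0,0,0]],
  ],
)

```text
clock: 8.9
ee_pos: [0.5571, -0.2259, 0.0313]
eef_rot: [[0.983, 0.0, -0.182], [0.182, -0.004, 0.983], [-0.0, -1.0, -0.004]]
wrist_force: [-0.4, 0.1, -0.5]
finger_gap: 0.0004
```

Call:
jog_arm(
  steps=[
    [[-0.0015,-0.0003,0],[0,0,0]],
  ],
)

```text
clock: 9.0
ee_pos: [0.5554, -0.2262, 0.0314]
eef_rot: [[0.983, 0.001, -0.182], [0.182, -0.004, 0.983], [-0.0, -1.0, -0.005]]
wrist_force: [-0.2, 0.4, 0.1]
finger_gap: 0.0006
```

Call:
jog_arm(
  steps=[
    [[-0.0015,-0.0003,0],[0,0,0]],
  ],
)

```text
clock: 9.1
ee_pos: [0.5543, -0.2265, 0.0314]
eef_rot: [[0.983, 0.001, -0.181], [0.181, -0.004, 0.983], [0.001, -1.0, -0.005]]
wrist_force: [2.1, 1.5, -1.5]
finger_gap: 0.0003
```

Call:
jog_arm(
  steps=[
    [[-0.0015,-0.0003,0],[0,0,0]],
  ],
)

```text
clock: 9.2
ee_pos: [0.5532, -0.2267, 0.0314]
eef_rot: [[0.983, 0.002, -0.181], [0.181, -0.004, 0.983], [0.002, -1.0, -0.005]]
wrist_force: [2.3, 1.0, -1.4]
finger_gap: 0.0004
```

Call:
jog_arm(
  steps=[
    [[-0.0015,-0.0003,0],[0,0,0]],
  ],
)

```text
clock: 9.3
ee_pos: [0.552, -0.2269, 0.0314]
eef_rot: [[0.983, 0.003, -0.181], [0.181, -0.004, 0.983], [0.002, -1.0, -0.005]]
wrist_force: [2.2, 0.5, -0.3]
finger_gap: 0.0004
```

Call:
jog_arm(
  steps=[
    [[-0.0015,-0.0003,0],[0,0,0]],
  ],
)

```text
clock: 9.4
ee_pos: [0.5507, -0.227, 0.0314]
eef_rot: [[0.983, 0.004, -0.181], [0.181, -0.004, 0.983], [0.003, -1.0, -0.005]]
wrist_force: [1.7, 0.9, -1.5]
finger_gap: 0.0007
```

Call:
jog_arm(
  steps=[
    [[-0.0015,-0.0003,0],[0,0,0]],
  ],
)

```text
clock: 9.5
ee_pos: [0.5493, -0.2273, 0.0315]
eef_rot: [[0.983, 0.004, -0.181], [0.181, -0.004, 0.983], [0.003, -1.0, -0.005]]
wrist_force: [2.1, 0.7, -0.7]
finger_gap: 0.0005
```

Call:
jog_arm(
  steps=[
    [[-0.0015,-0.0003,0],[0,0,0]],
  ],
)

```text
clock: 9.6
ee_pos: [0.5479, -0.2275, 0.0315]
eef_rot: [[0.983, 0.004, -0.181], [0.181, -0.004, 0.983], [0.004, -1.0, -0.005]]
wrist_force: [2.4, 1.0, -1.8]
finger_gap: 0.0002
```

Run:
```python
from cell import *
from h import *
m=camera_model("wrist");o=get_obs();print(o['ee_pos'],o['wrist_force'])
im=cv2.cvtColor(read_camera("wrist"),cv2.COLOR_RGB2BGR);cv2.imwrite("pics/w8.png",im);lip(im,m,'y')
cv2.imwrite("pics/w8z.png",cv2.resize(im[170:250,180:340],None,fx=5,fy=5,interpolation=cv2.INTER_CUBIC))
```

```text
[ 0.54785653 -0.22753241  0.03146598] [ 2.38493739  0.96499285 -1.75518136]
[ 203  212  107   20 1838] [256.2 222.1] [ 0.532  -0.2317  0.085 ] edges [ 0.5258 -0.2329  0.085 ] [ 0.5376 -0.2307  0.085 ]
```

View pics/w8z.png

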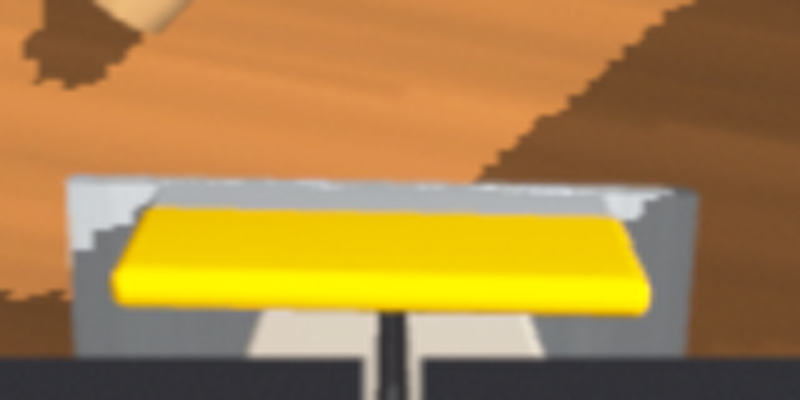

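Call:
jog_arm(
  steps=[
    [[-0.0012,-0.0002,0],[0,0,0]],
  ],
)

```text
clock: 9.75
ee_pos: [0.5462, -0.2278, 0.0314]
eef_rot: [[0.983, 0.004, -0.181], [0.181, -0.004, 0.983], [0.003, -1.0, -0.005]]
wrist_force: [2.8, 0.1, -0.6]
finger_gap: 0.0002
```

Call:
jog_arm(
  steps=[
    [[-0.0012,-0.0002,0],[0,0,0]],
  ],
)

```text
clock: 9.85
ee_pos: [0.545, -0.228, 0.0315]
eef_rot: [[0.983, 0.004, -0.181], [0.181, -0.004, 0.983], [0.003, -1.0, -0.005]]
wrist_force: [2.1, 1.1, -1.1]
finger_gap: 0.0004
```

Call:
jog_arm(
  steps=[
    [[-0.0012,-0.0002,0],[0,0,0]],
  ],
)

```text
clock: 9.95
ee_pos: [0.5435, -0.2282, 0.0314]
eef_rot: [[0.983, 0.004, -0.181], [0.181, -0.004, 0.983], [0.003, -1.0, -0.005]]
wrist_force: [2.6, 0.7, 0.1]
finger_gap: 0.0003
```

Call:
jog_arm(
  steps=[
    [[-0.0012,-0.0002,0],[0,0,0]],
  ],
)

```text
clock: 10.05
ee_pos: [0.542, -0.2285, 0.0314]
eef_rot: [[0.983, 0.003, -0.182], [0.182, -0.004, 0.983], [0.002, -1.0, -0.005]]
wrist_force: [1.1, 1.0, 0.8]
finger_gap: 0.0003
```

Call:
jog_arm(
  steps=[
    [[-0.0012,-0.0002,0],[0,0,0]],
  ],
)

```text
clock: 10.15
ee_pos: [0.5402, -0.2288, 0.0314]
eef_rot: [[0.983, 0.002, -0.182], [0.182, -0.004, 0.983], [0.002, -1.0, -0.005]]
wrist_force: [0.5, -0.1, -0.3]
finger_gap: 0.0006
```

Call:
jog_arm(
  steps=[
    [[-0.0008,-0.0001,0],[0,0,0]],
  ],
)

```text
clock: 10.25
ee_pos: [0.5388, -0.2291, 0.0314]
eef_rot: [[0.983, 0.002, -0.182], [0.182, -0.004, 0.983], [0.001, -1.0, -0.004]]
wrist_force: [0.3, 1.2, 0.1]
finger_gap: 0.0007
```

Run:
```python
from cell import *
from h import *
m=camera_model("wrist");o=get_obs();print(o['ee_pos'],o['wrist_force'])
im=cv2.cvtColor(read_camera("wrist"),cv2.COLOR_RGB2BGR);cv2.imwrite("pics/w9.png",im);lip(im,m,'y')
cv2.imwrite("pics/w9z.png",cv2.resize(im[170:250,180:340],None,fx=5,fy=5,interpolation=cv2.INTER_CUBIC))
```

```text
[ 0.53883981 -0.22907737  0.03135922] [0.34089611 1.18172045 0.14935013]
[ 203  212  107   20 1819] [256.4 222. ] [ 0.523  -0.2332  0.085 ] edges [ 0.517  -0.2343  0.085 ] [ 0.5287 -0.2321  0.085 ]
```

View pics/w9z.png

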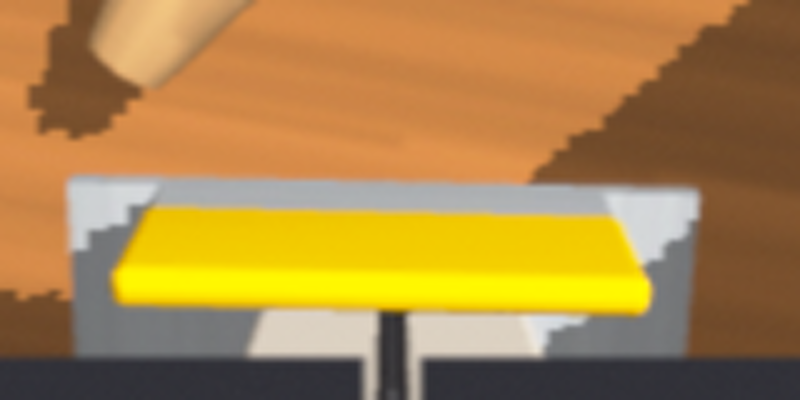

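Call:
jog_arm(
  steps=[
    [[-0.0006,-0.0001,0],[0,0,0]],
  ],
)

```text
clock: 10.4
ee_pos: [0.5385, -0.2292, 0.0315]
eef_rot: [[0.983, 0.002, -0.181], [0.181, -0.004, 0.983], [0.002, -1.0, -0.005]]
wrist_force: [3.5, 0.7, -1.3]
finger_gap: 0.0005
```

Call:
jog_arm(
  steps=[
    [[-0.0006,-0.0001,0],[0,0,0]],
  ],
)

```text
clock: 10.5
ee_pos: [0.5384, -0.2292, 0.0315]
eef_rot: [[0.983, 0.003, -0.181], [0.181, -0.004, 0.983], [0.003, -1.0, -0.005]]
wrist_force: [3.5, 1.6, -1.1]
finger_gap: 0.0004
```

Call:
jog_arm(
  steps=[
    [[-0.001,-0.0002,0],[0,0,0]],
  ],
)

```text
clock: 10.6
ee_pos: [0.5383, -0.2293, 0.0315]
eef_rot: [[0.984, 0.005, -0.181], [0.181, -0.004, 0.984], [0.004, -1.0, -0.005]]
wrist_force: [4.9, 2.3, -2.7]
finger_gap: 0.0005
```

Call:
jog_arm(
  steps=[
    [[0.005,0.0008,0],[0,0,0]],
    [[0.008,0.0012,0],[0,0,0]],
    [[0,0,0.02],[0,0,0]],
    [[0,0,0.04],[0,0,0]],
    [[0,0,0.04],[0,0,0]],
    [[0,0,0.02],[0,0,0]],
    [[-0.02,0.04,0.01],[0,0,0]],
    [[-0.02,0.04,0],[0,0,0]],
    [[-0.02,0.04,0],[0,0,0]],
  ],
)

```text
clock: 11.5
ee_pos: [0.4918, -0.1095, 0.1655]
eef_rot: [[0.984, -0.0, -0.176], [0.176, -0.007, 0.984], [-0.002, -1.0, -0.007]]
wrist_force: [0.2, -0.4, 0.8]
finger_gap: 0.0005
```

Run:
```python
from cell import *
from h import *
o=get_obs();print(o['ee_pos'],o['wrist_force'],o['clock'])
m=camera_model("wrist");im=cv2.cvtColor(read_camera("wrist"),cv2.COLOR_RGB2BGR);cv2.imwrite("pics/w10.png",im);lip(im,m,'y')
t=cv2.cvtColor(read_camera("top"),cv2.COLOR_RGB2BGR);cv2.imwrite("pics/t10.png",t);lip(t,camera_model("top"),'y')
s=cv2.cvtColor(read_camera("scene"),cv2.COLOR_RGB2BGR);cv2.imwrite("pics/s10.png",s);lip(s,camera_model("scene"),'y')
cv2.imwrite("pics/t10z.png",np.hstack([cv2.resize(t[110:210,290:370],None,fx=5,fy=5,interpolation=cv2.INTER_CUBIC),cv2.resize(s[130:230,130:210],None,fx=5,fy=5,interpolation=cv2.INTER_CUBIC)]))
```

```text
[ 0.4918119  -0.10952767  0.16547314] [ 0.23376994 -0.35350921  0.76915238] 11.5
[112 191  62   9 490] [142.3 195.1] [ 0.5231 -0.2297  0.085 ] edges [ 0.518 -0.23   0.085] [ 0.528  -0.2294  0.085 ]
```

View pics/t10z.png

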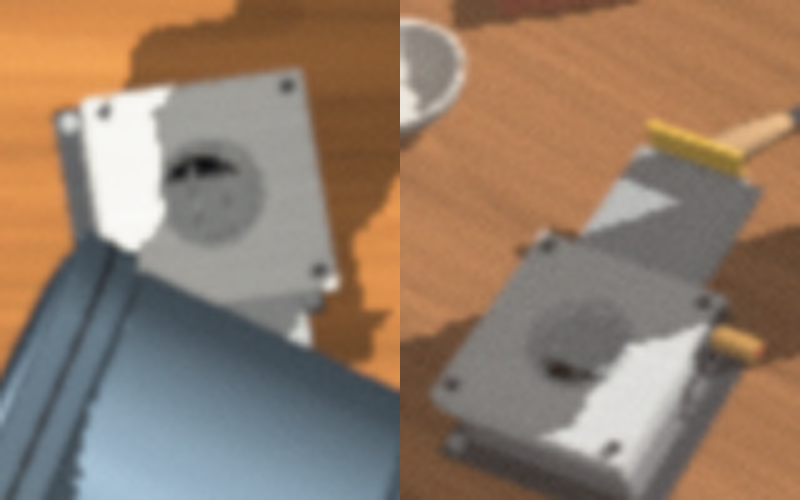

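View pics/w10.png

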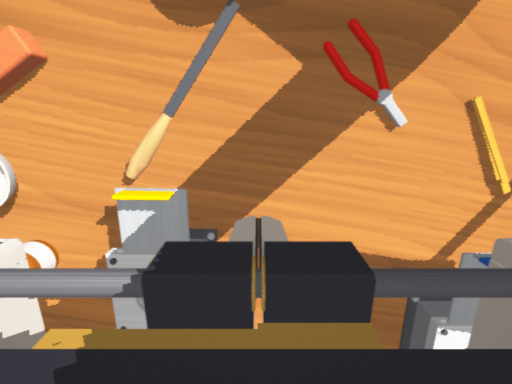

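Call:
jog_arm(
  steps=[
    [[0,0.04,0],[0,0,0]],
    [[0,0.04,0],[0,0,0]],
    [[0,0.04,0],[0,0,0]],
    [[0,0.04,0],[0,0,0]],
    [[0,0.04,0],[0,0,0]],
    [[0,0.04,0],[0,0,0]],
    [[0,0.02,0],[0,0,0]],
    [[0,0.01,0],[0,0,0]],
    [[0,0,0],[0,0,0]],
    [[0,0,0],[0,0,0]],
  ],
)

```text
clock: 12.65
ee_pos: [0.5017, 0.1621, 0.1661]
eef_rot: [[0.985, 0.004, -0.173], [0.173, -0.015, 0.985], [0.001, -1.0, -0.016]]
wrist_force: [0.7, -0.3, -0.5]
finger_gap: 0.0003
```

Run:
```python
from cell import *
from h import *
o=get_obs();print(o['ee_pos'],o['wrist_force'],o['clock'])
m=camera_model("wrist");im=cv2.cvtColor(read_camera("wrist"),cv2.COLOR_RGB2BGR);cv2.imwrite("pics/w11.png",im);lip(im,m,'b')
t=cv2.cvtColor(read_camera("top"),cv2.COLOR_RGB2BGR);cv2.imwrite("pics/t11.png",t);lip(t,camera_model("top"),'y')
s=cv2.cvtColor(read_camera("scene"),cv2.COLOR_RGB2BGR);cv2.imwrite("pics/s11.png",s)
cv2.imwrite("pics/t11z.png",np.hstack([cv2.resize(t[110:210,290:370],None,fx=5,fy=5,interpolation=cv2.INTER_CUBIC),cv2.resize(s[130:230,130:210],None,fx=5,fy=5,interpolation=cv2.INTER_CUBIC)]))
```

```text
[0.50172498 0.16210217 0.16612424] [ 0.70304133 -0.32002496 -0.47920771] 12.65
[261 212  54  10 420] [291.2 216.1] [0.5288 0.2016 0.085 ] edges [0.5237 0.2005 0.085 ] [0.535  0.2029 0.085 ]
```

View pics/t11z.png

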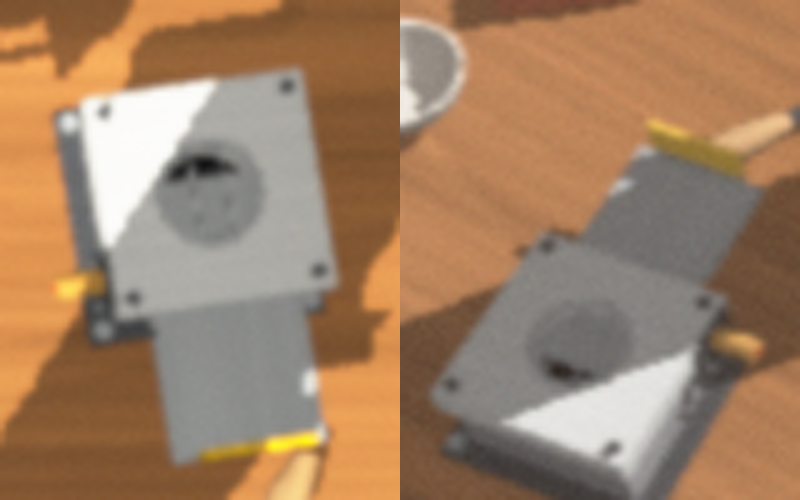

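View pics/w11.png

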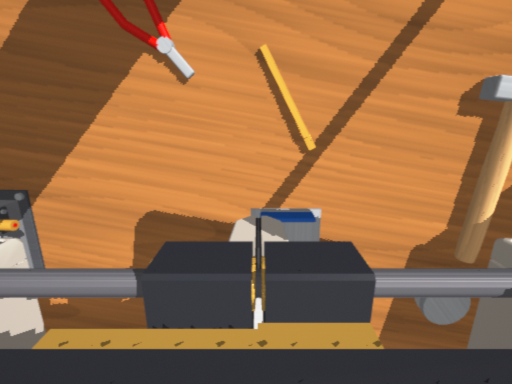

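Call:
jog_arm(
  steps=[
    [[-0.007,0.015,0],[0,0,0]],
    [[-0.005,0.01,0],[0,0,0]],
    [[0,0.003,0],[0,0,0]],
    [[0,0,0],[0,0,0]],
  ],
)

```text
clock: 13.2
ee_pos: [0.49, 0.187, 0.1665]
eef_rot: [[0.986, 0.004, -0.166], [0.166, -0.016, 0.986], [0.002, -1.0, -0.017]]
wrist_force: [0.9, -0.1, 0.7]
finger_gap: 0.0007
```

Call:
jog_arm(
  steps=[
    [[0,0,-0.03],[0,0,0]],
    [[0,0,-0.03],[0,0,0]],
    [[0,0,-0.02],[0,0,0]],
    [[0,0,-0.01],[0,0,0]],
    [[0,0,0],[0,0,0]],
  ],
)

```text
clock: 13.7
ee_pos: [0.4926, 0.1852, 0.0757]
eef_rot: [[0.986, 0.01, -0.166], [0.166, -0.017, 0.986], [0.007, -1.0, -0.018]]
wrist_force: [-0.2, -0.5, 0.6]
finger_gap: 0.0002
```

Call:
jog_arm(
  steps=[
    [[0,0.003,-0.015],[0,0,0.01]],
    [[0,0.002,-0.01],[0,0,0]],
    [[0,0,-0.005],[0,0,0]],
    [[0,0,0],[0,0,0]],
  ],
)

```text
clock: 14.1
ee_pos: [0.4957, 0.1901, 0.0478]
eef_rot: [[0.984, 0.016, -0.175], [0.176, -0.016, 0.984], [0.013, -1.0, -0.019]]
wrist_force: [1.0, -0.3, 0.1]
finger_gap: 0.0008
```

Run:
```python
from cell import *
from h import *
o=get_obs();print(o['ee_pos'],o['wrist_force'],o['clock'])
m=camera_model("wrist");im=cv2.cvtColor(read_camera("wrist"),cv2.COLOR_RGB2BGR);cv2.imwrite("pics/w12.png",im);lip(im,m,'b')
s=cv2.cvtColor(read_camera("scene"),cv2.COLOR_RGB2BGR);t=cv2.cvtColor(read_camera("top"),cv2.COLOR_RGB2BGR)
cv2.imwrite("pics/s12z.png",np.hstack([cv2.resize(s[190:310,260:360],None,fx=4,fy=4,interpolation=cv2.INTER_CUBIC),cv2.resize(t[100:220,130:230],None,fx=4,fy=4,interpolation=cv2.INTER_CUBIC)]))
```

```text
[0.49569925 0.19006327 0.04784568] [ 1.01308078 -0.34279885  0.10631181] 14.1
```

View pics/s12z.png

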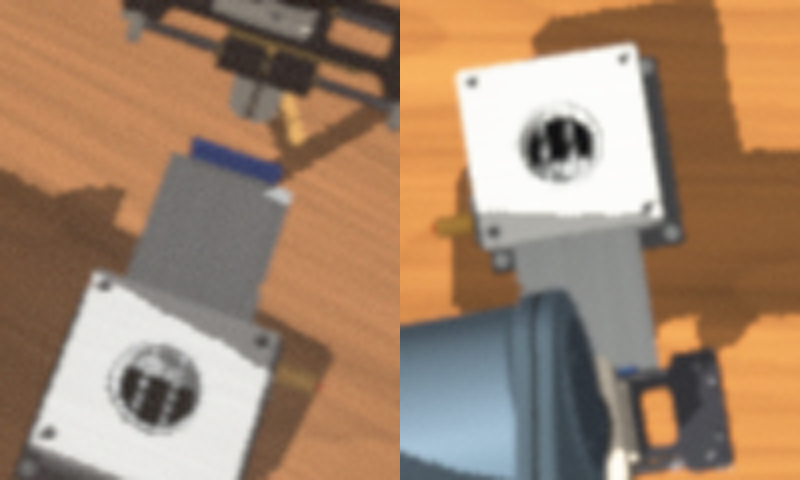

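View pics/w12.png

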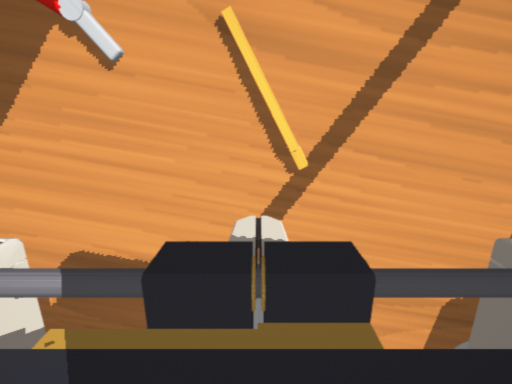

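Call:
jog_arm(
  steps=[
    [[0.004,-0.003,-0.004],[0,0,0]],
    [[0.005,0.0008,-0.002],[0,0,0]],
    [[0.003,0.0005,0],[0,0,0]],
  ],
)

```text
clock: 14.55
ee_pos: [0.5098, 0.1883, 0.0435]
eef_rot: [[0.984, 0.02, -0.175], [0.176, -0.015, 0.984], [0.017, -1.0, -0.019]]
wrist_force: [-0.0, 0.9, 0.2]
finger_gap: 0.0005
```

Call:
jog_arm(
  steps=[
    [[0.002,0.0004,0],[0,0,0]],
  ],
)

```text
clock: 14.65
ee_pos: [0.5124, 0.1887, 0.0435]
eef_rot: [[0.984, 0.02, -0.175], [0.175, -0.015, 0.984], [0.017, -1.0, -0.019]]
wrist_force: [0.3, -0.5, 0.4]
finger_gap: 0.0005
```

Call:
jog_arm(
  steps=[
    [[0.002,0.0004,0],[0,0,0]],
  ],
)

```text
clock: 14.75
ee_pos: [0.5148, 0.1891, 0.0435]
eef_rot: [[0.984, 0.02, -0.175], [0.175, -0.015, 0.984], [0.017, -1.0, -0.019]]
wrist_force: [-0.0, -0.1, 0.3]
finger_gap: 0.0008
```

Call:
jog_arm(
  steps=[
    [[0.002,0.0004,0],[0,0,0]],
  ],
)

```text
clock: 14.85
ee_pos: [0.517, 0.1896, 0.0435]
eef_rot: [[0.984, 0.02, -0.175], [0.175, -0.015, 0.984], [0.017, -1.0, -0.019]]
wrist_force: [-0.2, 0.5, -0.2]
finger_gap: 0.0006
```

Call:
jog_arm(
  steps=[
    [[0.002,0.0004,0],[0,0,0]],
  ],
)

```text
clock: 14.95
ee_pos: [0.5192, 0.19, 0.0435]
eef_rot: [[0.984, 0.02, -0.175], [0.175, -0.015, 0.984], [0.017, -1.0, -0.019]]
wrist_force: [-0.2, -0.1, -0.3]
finger_gap: -0.0002
```

Call:
jog_arm(
  steps=[
    [[0.002,0.0004,0],[0,0,0]],
  ],
)

```text
clock: 15.05
ee_pos: [0.5213, 0.1905, 0.0435]
eef_rot: [[0.984, 0.02, -0.175], [0.175, -0.015, 0.984], [0.017, -1.0, -0.019]]
wrist_force: [0.5, -0.2, -0.4]
finger_gap: 0.0005
```

Call:
jog_arm(
  steps=[
    [[0.002,0.0004,0],[0,0,0]],
  ],
)

```text
clock: 15.15
ee_pos: [0.5234, 0.1909, 0.0435]
eef_rot: [[0.984, 0.02, -0.175], [0.175, -0.015, 0.984], [0.017, -1.0, -0.019]]
wrist_force: [-1.1, -0.6, 0.7]
finger_gap: 0.0006
```

Call:
jog_arm(
  steps=[
    [[0.002,0.0004,0],[0,0,0]],
  ],
)

```text
clock: 15.25
ee_pos: [0.5254, 0.1914, 0.0435]
eef_rot: [[0.984, 0.019, -0.175], [0.175, -0.015, 0.984], [0.016, -1.0, -0.019]]
wrist_force: [-1.2, -0.4, 0.6]
finger_gap: 0.0005
```

Call:
jog_arm(
  steps=[
    [[0.002,0.0004,0],[0,0,0]],
  ],
)

```text
clock: 15.35
ee_pos: [0.5268, 0.1917, 0.0433]
eef_rot: [[0.984, 0.018, -0.175], [0.176, -0.016, 0.984], [0.015, -1.0, -0.019]]
wrist_force: [-2.9, -1.0, 2.5]
finger_gap: 0.0006
```

Run:
```python
from cell import *
from h import *
o=get_obs();print(o['ee_pos'],o['wrist_force'],o['clock'])
s=cv2.cvtColor(read_camera("scene"),cv2.COLOR_RGB2BGR)
cv2.imwrite("pics/s13z.png",cv2.resize(s[190:310,260:360],None,fx=5,fy=5,interpolation=cv2.INTER_CUBIC))
```

```text
[0.52681377 0.19166043 0.04334346] [-2.86832937 -1.039706    2.52842899] 15.35
```

View pics/s13z.png

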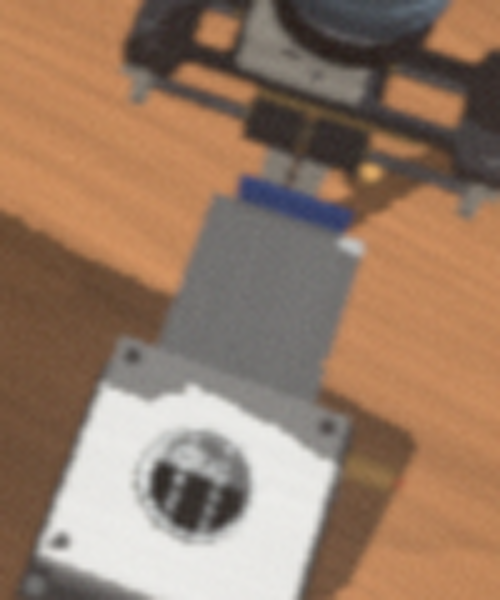

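Call:
jog_arm(
  steps=[
    [[0.002,0.0004,0.001],[0,0,0]],
  ],
)

```text
clock: 15.5
ee_pos: [0.5282, 0.192, 0.0438]
eef_rot: [[0.984, 0.016, -0.175], [0.176, -0.016, 0.984], [0.013, -1.0, -0.019]]
wrist_force: [-2.3, -0.3, -2.1]
finger_gap: 0.0004
```

Call:
jog_arm(
  steps=[
    [[0.002,0.0004,0.001],[0,0,0]],
  ],
)

```text
clock: 15.6
ee_pos: [0.5294, 0.1923, 0.0444]
eef_rot: [[0.984, 0.014, -0.175], [0.176, -0.016, 0.984], [0.011, -1.0, -0.019]]
wrist_force: [-2.6, -0.4, -1.5]
finger_gap: 0.0003
```

Call:
jog_arm(
  steps=[
    [[0.002,0.0004,0],[0,0,0]],
  ],
)

```text
clock: 15.7
ee_pos: [0.5311, 0.1926, 0.0443]
eef_rot: [[0.984, 0.014, -0.175], [0.176, -0.017, 0.984], [0.01, -1.0, -0.019]]
wrist_force: [-2.5, -0.8, 2.3]
finger_gap: 0.0005
```

Call:
jog_arm(
  steps=[
    [[0.002,0.0004,0],[0,0,0]],
  ],
)

```text
clock: 15.8
ee_pos: [0.5331, 0.1929, 0.0443]
eef_rot: [[0.984, 0.013, -0.175], [0.176, -0.017, 0.984], [0.01, -1.0, -0.019]]
wrist_force: [-2.7, -0.7, 0.7]
finger_gap: -0.0
```

Call:
jog_arm(
  steps=[
    [[0.002,0.0004,0],[0,0,0]],
  ],
)

```text
clock: 15.9
ee_pos: [0.5352, 0.1933, 0.0444]
eef_rot: [[0.984, 0.013, -0.175], [0.176, -0.017, 0.984], [0.01, -1.0, -0.019]]
wrist_force: [-2.7, -1.7, 0.8]
finger_gap: 0.0009
```

Call:
jog_arm(
  steps=[
    [[0.002,0.0004,0],[0,0,0]],
  ],
)

```text
clock: 16.0
ee_pos: [0.5374, 0.1937, 0.0444]
eef_rot: [[0.984, 0.013, -0.175], [0.176, -0.017, 0.984], [0.01, -1.0, -0.019]]
wrist_force: [-3.3, -0.8, -0.6]
finger_gap: 0.0006
```

Call:
jog_arm(
  steps=[
    [[0.002,0.0004,0],[0,0,0]],
  ],
)

```text
clock: 16.1
ee_pos: [0.5398, 0.1942, 0.0444]
eef_rot: [[0.984, 0.013, -0.175], [0.176, -0.017, 0.984], [0.01, -1.0, -0.019]]
wrist_force: [-1.2, 0.2, -0.5]
finger_gap: 0.0004
```

Call:
jog_arm(
  steps=[
    [[0.002,0.0004,0],[0,0,0]],
  ],
)

```text
clock: 16.2
ee_pos: [0.5424, 0.1947, 0.0446]
eef_rot: [[0.984, 0.014, -0.175], [0.176, -0.017, 0.984], [0.011, -1.0, -0.019]]
wrist_force: [-4.0, -2.1, -0.3]
finger_gap: 0.0006
```

Call:
jog_arm(
  steps=[
    [[0.002,0.0004,0],[0,0,0]],
  ],
)

```text
clock: 16.3
ee_pos: [0.5435, 0.1949, 0.0445]
eef_rot: [[0.984, 0.012, -0.176], [0.176, -0.017, 0.984], [0.009, -1.0, -0.019]]
wrist_force: [-7.1, -2.4, 3.0]
finger_gap: 0.0002
```

Call:
jog_arm(
  steps=[
    [[0.002,0.0004,0],[0,0,0]],
  ],
)

```text
clock: 16.4
ee_pos: [0.5444, 0.195, 0.0446]
eef_rot: [[0.984, 0.01, -0.176], [0.176, -0.018, 0.984], [0.006, -1.0, -0.019]]
wrist_force: [-5.9, -1.3, 3.8]
finger_gap: 0.0004
```

Call:
jog_arm(
  steps=[
    [[0.002,0.0004,0],[0,0,0]],
  ],
)

```text
clock: 16.5
ee_pos: [0.5455, 0.1952, 0.0446]
eef_rot: [[0.984, 0.008, -0.176], [0.176, -0.019, 0.984], [0.004, -1.0, -0.02]]
wrist_force: [-3.7, -1.6, 2.8]
finger_gap: 0.0001
```

Call:
jog_arm(
  steps=[
    [[0.002,0.0004,0],[0,0,0]],
    [[0.002,0.0004,0],[0,0,0]],
    [[0.002,0.0004,0],[0,0,0]],
  ],
)

```text
clock: 16.8
ee_pos: [0.5516, 0.1963, 0.0446]
eef_rot: [[0.984, 0.007, -0.176], [0.176, -0.019, 0.984], [0.003, -1.0, -0.02]]
wrist_force: [-3.5, -1.3, 1.6]
finger_gap: 0.0001
```

Call:
jog_arm(
  steps=[
    [[0.002,0.0004,0],[0,0,0]],
    [[0.002,0.0004,0],[0,0,0]],
    [[0.002,0.0004,0],[0,0,0]],
  ],
)

```text
clock: 17.1
ee_pos: [0.5585, 0.1975, 0.0446]
eef_rot: [[0.984, 0.007, -0.176], [0.176, -0.019, 0.984], [0.004, -1.0, -0.02]]
wrist_force: [-2.6, -1.6, 1.0]
finger_gap: 0.0006
```

Call:
jog_arm(
  steps=[
    [[0.002,0.0004,0],[0,0,0]],
    [[0.002,0.0004,0],[0,0,0]],
  ],
)

```text
clock: 17.3
ee_pos: [0.563, 0.1984, 0.0447]
eef_rot: [[0.984, 0.008, -0.176], [0.176, -0.019, 0.984], [0.004, -1.0, -0.02]]
wrist_force: [-3.3, -2.2, 1.0]
finger_gap: 0.0002
```

Call:
jog_arm(
  steps=[
    [[0.0015,0.0003,0],[0,0,0]],
    [[0.0015,0.0003,0],[0,0,0]],
  ],
)

```text
clock: 17.5
ee_pos: [0.5666, 0.199, 0.0447]
eef_rot: [[0.984, 0.008, -0.176], [0.176, -0.019, 0.984], [0.004, -1.0, -0.02]]
wrist_force: [-3.0, -1.0, 0.8]
finger_gap: 0.0006
```

Call:
jog_arm(
  steps=[
    [[0.0012,0.0002,0],[0,0,0]],
  ],
)

```text
clock: 17.6
ee_pos: [0.5681, 0.1993, 0.0446]
eef_rot: [[0.984, 0.008, -0.176], [0.176, -0.019, 0.984], [0.005, -1.0, -0.02]]
wrist_force: [-2.2, -0.2, 0.2]
finger_gap: 0.0006
```

Call:
jog_arm(
  steps=[
    [[0.0012,0.0002,0],[0,0,0]],
  ],
)

```text
clock: 17.7
ee_pos: [0.5697, 0.1996, 0.0447]
eef_rot: [[0.984, 0.009, -0.176], [0.176, -0.019, 0.984], [0.005, -1.0, -0.02]]
wrist_force: [-1.5, -1.3, 0.2]
finger_gap: 0.0007
```

Call:
jog_arm(
  steps=[
    [[0.001,0.0002,0],[0,0,0]],
  ],
)

```text
clock: 17.8
ee_pos: [0.5715, 0.2, 0.0447]
eef_rot: [[0.984, 0.01, -0.176], [0.176, -0.018, 0.984], [0.007, -1.0, -0.02]]
wrist_force: [-1.0, 0.4, -0.1]
finger_gap: 0.0004
```

Call:
jog_arm(
  steps=[
    [[0.0008,0.0001,0],[0,0,0]],
  ],
)

```text
clock: 17.9
ee_pos: [0.5732, 0.2005, 0.045]
eef_rot: [[0.984, 0.012, -0.176], [0.176, -0.018, 0.984], [0.009, -1.0, -0.019]]
wrist_force: [-0.1, -0.5, 0.2]
finger_gap: 0.0007
```

Force has dropped to zero, so it is being pulled in. I'll step in gently.

Call:
jog_arm(
  steps=[
    [[0.0004,0.0001,0],[0,0,0]],
  ],
)

```text
clock: 18.0
ee_pos: [0.5737, 0.2006, 0.045]
eef_rot: [[0.984, 0.012, -0.176], [0.176, -0.018, 0.984], [0.009, -1.0, -0.019]]
wrist_force: [-0.8, -1.7, 0.4]
finger_gap: 0.0006
```

Call:
jog_arm(
  steps=[
    [[0.0004,0.0001,0],[0,0,0]],
  ],
)

```text
clock: 18.1
ee_pos: [0.5738, 0.2006, 0.045]
eef_rot: [[0.984, 0.011, -0.176], [0.176, -0.018, 0.984], [0.008, -1.0, -0.02]]
wrist_force: [-2.6, -1.4, 1.5]
finger_gap: 0.0006
```

Call:
jog_arm(
  steps=[
    [[0.0008,0.0001,0],[0,0,0]],
  ],
)

```text
clock: 18.2
ee_pos: [0.5739, 0.2006, 0.045]
eef_rot: [[0.984, 0.01, -0.176], [0.176, -0.018, 0.984], [0.006, -1.0, -0.02]]
wrist_force: [-4.3, -1.3, 2.9]
finger_gap: 0.0005
```

Call:
jog_arm(
  steps=[
    [[0.001,0.0002,0],[0,0,0]],
  ],
)

```text
clock: 18.3
ee_pos: [0.574, 0.2006, 0.045]
eef_rot: [[0.984, 0.008, -0.176], [0.176, -0.019, 0.984], [0.005, -1.0, -0.02]]
wrist_force: [-4.8, -1.8, 3.2]
finger_gap: 0.0005
```

Call:
jog_arm(
  steps=[
    [[-0.008,-0.0014,0],[0,0,0]],
    [[-0.015,-0.0027,0],[0,0,0]],
    [[-0.01,-0.002,0.01],[0,0,0]],
    [[0,0,0.03],[0,0,0]],
    [[0,0,0.04],[0,0,0]],
    [[0,0,0.04],[0,0,0]],
    [[-0.04,-0.03,0.01],[0,0,0]],
    [[-0.04,-0.04,0],[0,0,0]],
    [[-0.04,-0.04,0],[0,0,0]],
    [[-0.03,-0.04,0],[0,0,0]],
    [[0,-0.03,0],[0,0,0]],
    [[0,0,0],[0,0,0]],
  ],
)

```text
clock: 19.5
ee_pos: [0.3955, 0.0183, 0.1873]
eef_rot: [[0.983, 0.037, -0.18], [0.18, -0.018, 0.983], [0.034, -0.999, -0.025]]
wrist_force: [-0.2, 0.8, 0.9]
finger_gap: 0.0005
```

Run:
```python
from cell import *
from h import *
o=get_obs();print(o['ee_pos'],o['wrist_force'],o['clock'])
t=cv2.cvtColor(read_camera("top"),cv2.COLOR_RGB2BGR);cv2.imwrite("pics/t20.png",t)
s=cv2.cvtColor(read_camera("scene"),cv2.COLOR_RGB2BGR);cv2.imwrite("pics/s20.png",s)
r=lambda a:cv2.resize(a,(400,300),interpolation=cv2.INTER_CUBIC)
cv2.imwrite("pics/z20.png",np.vstack([np.hstack([r(t[110:212,130:266]),r(t[110:212,270:406])]),np.hstack([r(s[220:328,240:384]),r(s[140:248,110:254])])]))
```

```text
[0.39546789 0.01828224 0.18728749] [-0.1727227   0.81315393  0.93818916] 19.5
```

View pics/z20.png

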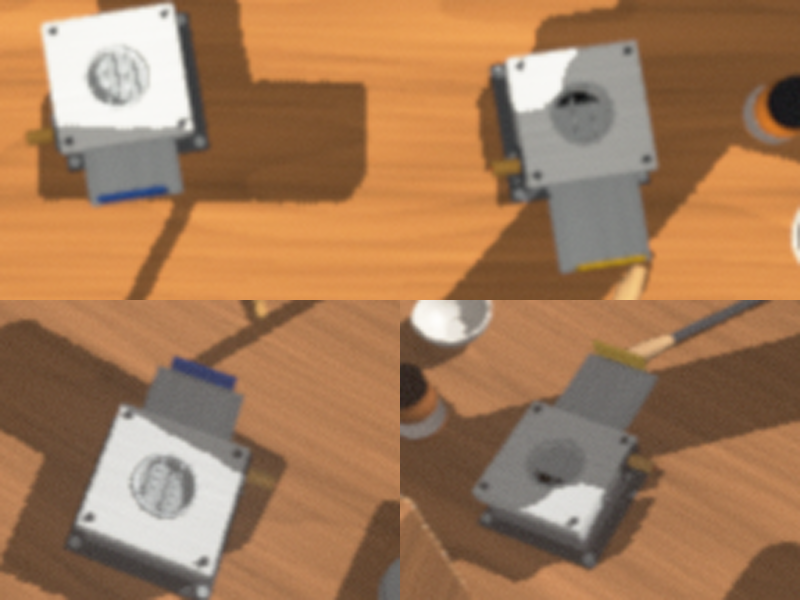

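View pics/s20.png

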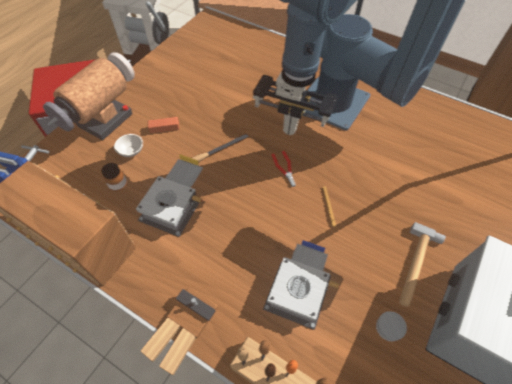

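Run:
```python
from cell import *
from h import *
for a,b,f in(("top0","t20","top"),("scene0","s20","scene")):
  m=camera_model(f)
  for col in'yb':
    for n in(a,b):
      im=cv2.imread(f"pics/{n}.png");h=cv2.cvtColor(im,cv2.COLOR_BGR2HSV)
      k=cv2.inRange(h,(20,110,80),(34,255,255)) if col=='y' else cv2.inRange(h,(105,110,60),(125,255,255))
      roi=np.zeros_like(k)
      if f=="top":
        if col=='y': roi[175:210,325:356]=1
        else: roi[160:205,160:200]=1
      else:
        if col=='y': roi[150:175,170:200]=1
        else: roi[220:255,295:335]=1
      ys,xs=np.nonzero(k*roi)
      p=ray(m,(xs.mean(),ys.mean()),.083)[:2]
      c,u=((.666,-.2085),.163) if col=='y' else ((.692,.227),.182)
      d=np.array(c)-p; print(f,col,n,len(xs),'value~',round(float(d@[np.cos(u),np.sin(u)])-.115,4))
```

```text
top y top0 40 value~ 0.0096
top y t20 50 value~ 0.0268
top b top0 37 value~ 0.0461
top b t20 39 value~ -0.0033
scene y scene0 79 value~ 0.0042
scene y s20 68 value~ 0.0193
scene b scene0 26 value~ 0.041
scene b s20 2 value~ -0.009
```

Run:
```python
from cell import *
print(sign_off(), get_obs()['clock'])
```

```text
the job is handed in; nothing more can be done
the job is handed in; nothing more can be done
```

I pushed the yellow shutter open to its half-open stop. After that I pushed the blue one through its half-open stop and on into its shut stop, then handed the job in at about 20 s with the arm clear of everything.

- **Yellow shutter:** the pull went slack and then the shutter held firm at about 5 N, against about 2 N while sliding. Afterwards the camera put it at about 0.024, with the port partly open and the plunger tail in.
- **Blue shutter:** I felt its half-open stop give way at about 7 N. About 31 mm further on it was pulled in and again held firm at about 5 N. The camera put it at about -0.004, with the port covered.
- **Tools and containers:** they look unmoved in the last scene picture.

Three things disagreed or are uncertain:

- **Fingertip height:** the real fingertips end about 20 mm above the reported TCP. My first pass at yellow therefore went over the lip without touching it, and I repeated it lower with the height found by looking.
- **Starting positions:** neither shutter began in a stop; both slid at once at about 2 N.
- **Camera values:** the top and scene cameras differed by about 6 to 8 mm on the shutter values. I relied on the felt stops and used the cameras only as a rough check.

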